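# Sort lacquered covers by weight with a spatula

## Task

The orange covers along the grey duct have just been lacquered, so never touch them with the gripper: with the duct as a stop, slide the spatula's blade under each one, lift it level and feel its weight. Lay the heavy solid covers (about 0.36 kg) on the red rack and the light hollow ones (about 0.10 kg) on the blue rack, each flat on both rails and not on another cover. Then stand the spatula back inside the yellow taped outline, lying the way the outline does with its handle near the yellow dot, and leave the other things alone.

Things in the scene. Friction and masses are not known exactly. Their poses are not given: they have to be found in the camera images.
- cover_1_center (a point): centre of a square orange cover, 84 x 84 x 6 mm (the point is 3 mm above its underside), z up, x and y along its sides; the underside is bevelled all round, 7 mm wide and 4 mm high, so a thin blade rides under its edge. All covers look alike; a cover weighs either about 0.36 kg (solid) or about 0.10 kg (hollow), within a tenth, and nothing but its weight tells which. Some covers may be absent.
- cover_2_center (a point): centre of a square orange cover, 84 x 84 x 6 mm (the point is 3 mm above its underside), z up, x and y along its sides; the underside is bevelled all round, 7 mm wide and 4 mm high, so a thin blade rides under its edge. All covers look alike; a cover weighs either about 0.36 kg (solid) or about 0.10 kg (hollow), within a tenth, and nothing but its weight tells which. Some covers may be absent.
- cover_3_center (a point): centre of a square orange cover, 84 x 84 x 6 mm (the point is 3 mm above its underside), z up, x and y along its sides; the underside is bevelled all round, 7 mm wide and 4 mm high, so a thin blade rides under its edge. All covers look alike; a cover weighs either about 0.36 kg (solid) or about 0.10 kg (hollow), within a tenth, and nothing but its weight tells which. Some covers may be absent.
- spatula: spatula; origin on the underside of its steel blade, straight below the handle; x points along the blade to its tip, z up. The blade is 44 mm wide, reaches from 20 mm behind the origin to the tip 115 mm ahead of it, 2.5 mm thick, and thins from 88 mm on to 0.8 mm at the tip. It weighs 0.16 kg and stands by itself on its blade, handle upright.
- spatula_handle (a point): middle of the spatula's upright dark wooden handle, 85 mm above the underside of the blade; the handle is 24 x 24 mm (sides along the spatula's x and y) and reaches from 45 to 117 mm above the underside.
- spatula_tip (a point): middle of the blade's tip, at its underside, 115 mm ahead of the spatula's origin
- fence: fence, the front face of a grey cable duct 290 mm long along its y, 42 mm high and 62 mm deep, on a white board 8 mm thick that is fixed to the bench; origin on the board's top at the foot of the middle of that face, x points into the duct. The covers lie on the board at negative x of it, their edges up to about 15 mm away from it, and it stops them and the blade. The board reaches from x = -245 to +62 mm and y = -152 to +152 mm.
- red_rack: red rack, fixed: two red rails along its x, 220 mm long, tops 35 mm above its underside, each 14 mm wide, 56 mm free between them (inner faces at y = -28 and +28 mm), on a dark base 5 mm thick; origin under its middle on the bench; x points away from the robot's side, and both ends are open. It has room for two covers one behind the other; the blade can sink between the rails. For the heavy covers.
- blue_rack: blue rack, fixed: two blue rails along its x, 220 mm long, tops 35 mm above its underside, each 14 mm wide, 56 mm free between them (inner faces at y = -28 and +28 mm), on a dark base 5 mm thick; origin under its middle on the bench; x points away from the robot's side, and both ends are open. It has room for two covers one behind the other; the blade can sink between the rails. For the light covers.
- bay: yellow taped outline on the white board in front of the covers, paint only, 183 x 88 mm; its origin, on the board's top, is the yellow dot, under the handle when the spatula is parked; x points along the outline the way the parked blade points; the outline reaches from x = -44 to +139 mm and y = -44 to +44 mm.
- glue_bottle: small glue bottle with a blue tip, 107 mm tall, loose; leave it alone
- bottle: white bottle, 124 mm tall, loose; leave it alone
- block: ground steel block 30 x 70 x 20 mm, loose; leave it alone
- tape: small roll of dark tape, 53 mm wide, 19 mm high, loose; leave it alone

How it is judged (in metres and radians):
On the way, in this order (a step that is already met when the one before it is completed fails the run):
1. the spatula is picked up (height (world z) of spatula above 0.03 m), for 0.1 s.
2. every cover lies on its rack: heavy on red, light on blue (((x of cover_1_center in the frame of red_rack between -0.075 and 0.075 m and y of cover_1_center in the frame of red_rack between -0.013 and 0.013 m and z of cover_1_center in the frame of red_rack between 0.035 and 0.041 m and angle between cover_1_center's own z axis and vertical below 0.06 rad and contact force between cover_1 and red_rack above 2 N) or (x of cover_1_center in the frame of blue_rack between -0.075 and 0.075 m and y of cover_1_center in the frame of blue_rack between -0.013 and 0.013 m and z of cover_1_center in the frame of blue_rack between 0.035 and 0.041 m and angle between cover_1_center's own z axis and vertical below 0.06 rad and contact force between cover_1 and blue_rack between 0.2 and 2 N)) and ((x of cover_2_center in the frame of red_rack between -0.075 and 0.075 m and y of cover_2_center in the frame of red_rack between -0.013 and 0.013 m and z of cover_2_center in the frame of red_rack between 0.035 and 0.041 m and angle between cover_2_center's own z axis and vertical below 0.06 rad and contact force between cover_2 and red_rack above 2 N) or (x of cover_2_center in the frame of blue_rack between -0.075 and 0.075 m and y of cover_2_center in the frame of blue_rack between -0.013 and 0.013 m and z of cover_2_center in the frame of blue_rack between 0.035 and 0.041 m and angle between cover_2_center's own z axis and vertical below 0.06 rad and contact force between cover_2 and blue_rack between 0.2 and 2 N)) and ((x of cover_3_center in the frame of red_rack between -0.075 and 0.075 m and y of cover_3_center in the frame of red_rack between -0.013 and 0.013 m and z of cover_3_center in the frame of red_rack between 0.035 and 0.041 m and angle between cover_3_center's own z axis and vertical below 0.06 rad and contact force between cover_3 and red_rack above 2 N) or (x of cover_3_center in the frame of blue_rack between -0.075 and 0.075 m and y of cover_3_center in the frame of blue_rack between -0.013 and 0.013 m and z of cover_3_center in the frame of blue_rack between 0.035 and 0.041 m and angle between cover_3_center's own z axis and vertical below 0.06 rad and contact force between cover_3 and blue_rack between 0.2 and 2 N))), for 0.2 s.
At the end, for the whole second after the job is handed in: Every cover at rest flat on both rails (within 75 mm of the rack's middle along, 13 mm across), heavy on red, light on blue; the spatula stands on its blade in the taped outline, within 30 mm of the dot along, 25 mm across, 0.35 rad in line (all of step 2 and linear speed of each of cover_1, cover_2, cover_3, spatula below 0.02 m/s and x of spatula in the frame of bay between -0.03 and 0.03 m and y of spatula in the frame of bay between -0.025 and 0.025 m and angle between the x axis of spatula and the x axis of bay, either way round below 0.35 rad and x of spatula_tip in the frame of bay above 0.08 m and angle between spatula_handle's own z axis and vertical below 0.06 rad and z of spatula in the frame of bay below 0.006 m); the robot touches nothing.
It fails at once if the gripper or arm touches a cover (contact force between any of the arm, the fingers and cover_1 above 0.5 N or contact force between any of the arm, the fingers and cover_2 above 0.5 N or contact force between any of the arm, the fingers and cover_3 above 0.5 N).
It fails at once if a cover is tipped (angle between any of cover_1_center, cover_2_center, cover_3_center's own z axis and vertical above 0.5 rad).
It fails at once if another thing is disturbed (distance of any of glue_bottle, bottle, block, tape from where it was at the start of the episode above 0.02 m).
Of cover_1, cover_2, cover_3 only 2 to 3 are there at a start; the rules pass over those that are not, and their reading is None.
At some moment in a run one of spatula may be knocked a few centimetres aside while the robot is not near it.
It also fails if it takes over 210 s, if anything falls off the work surface, if the arm or the gripper's body presses on something with over 40 N, if the wrist force passes 120 N, or if a joint passes its speed limit or range.

## Robot

A 7-joint arm with a two-finger parallel gripper is mounted at the origin on a cart in front of the work surface, level with it; the furniture and walls round the work are solid. World frame = base frame: x ahead of the robot, y to its left, z up, the work surface at z = 0. Lengths are in mm, angles in rad, forces in N, time in s.
With the tool pointing down it reaches from about 350 to 775 mm from the base axis. Payload 3.1 kg.
Tool frame: the origin (TCP) lies at the very end of the fingers, on their centre line; the grasp point (between the pads) lies 19 mm behind it; z points along the fingers, y is the direction in which the jaws open and shut (so a half turn about z gives the same grasp; the last joint's range is limited). The gripper opens to 85 mm and grips with 20 to 120 N. Pads are 22 mm wide; open, the fingers measure 114 mm over their backs; the gripper's body (76 mm by 85 mm) begins 54 mm behind the grasp point. The pads swing forward as they close: fully open they stand 13 mm farther back than shut.
Start: joints at [1.114, 0.311, 0.014, 1.512, -0.004, 1.319, -0.027], TCP at [221.687, -503.362, 200.204] pointing down, gripper open.
Joint ranges: [-2.7, 2.7], [-0.3, 1.91], [-1.27, 1.3], [0.12, 2.57], [-1.44, 4.58], [0.2, 2.03], [-3.05, 3.05]. Speed limits (rad/s): [2.79, 2.79, 3.14, 3.14, 3.14, 3.14, 3.14].

## Interface

Orientations are given as a unit quaternion [w, x, y, z].
In Python, from bench import r gives the robot as it stands. The module is installed in compiled form; this text tells all that it offers.
- The arm moves only by the tool play_rows, never from a script. Its argument "rows" is a list of rows, each an object of numbers: "hand": the finger opening in mm, from 0 to 85.4; "tx", "ty", "tz": the shift along the world's x, y, z in mm; "turn": the turn about the world's z in rad. A call has 1 to 20 rows; each row is the pose to reach, as a shift and turn from the pose measured when the call began; what a row does not reach only later rows make up. A row lasts 1/8 s, in which the tool goes at most 62.5 mm and 10.7 degrees, less where a joint would pass 70% of its speed; a pose out of reach is approached as far as the arm can. A call with a gripper value outside its range is refused whole. The fingers move at their own pace and stop on an object; "force" is the grip in N (left out, the last holds). Time passes only in rows, so rows that repeat a pose let the fingers close. It gives the time, the measured TCP pose, the force and the opening at its end, in the units of the state.
- r.read_state(): the state, without advancing time (a new reading comes with each control period).
- r.camera(name): name is "side" or "top" or "wrist"; returns a dict with "image" (420x560x3 uint8, red, green, blue), "K" (3x3 intrinsics, pixels), "k1" (the pictures are not rectified: a ray, as slopes to the right and down, at radius r is drawn at 1 + k1 r^2 times it, then the intrinsics apply), "camera_from_world" (4x4, takes a point from world to camera coordinates). Camera axes: x right, y up, looking along -z (the intrinsics and any distortion apply to the point x, -y, -z); pixel columns grow to the right and rows downward; lengths in mm; the calibration is good to about 2 mm. A picture is of the moment at which its call begins. There is no depth.
- r.job_done(): hands the job in, once; it reports no verdict.
The state is a dict: "clock": time; "joints": joint angles; "joint_vel": joint speeds; "joint_efforts": joint torques, N m; "tool_pos": TCP position; "ee_rot": TCP orientation; "force": force on the tool from outside, world axes, zero at the start; "wrist_torque": the same for the moment, N m; "finger_gap": opening from 0.0 (shut) to 1.0 (fully open).
Only numpy, scipy, OpenCV 4.12 (cv2) and the standard library are available. Lean on these libraries where they do the work, as an engineer would, in place of code of your own. Each camera call takes 0.05 s, during which the arm holds its last target. There are 200 camera calls.

## Working session

There is one attempt and no reset: what is moved stays moved. The work goes in short steps, Python scripts to look and compute and a tool call to move; the robot and the scene stay as the last step left them, time stands still between calls to the robot, and variables do not carry over. Pictures are saved under pics/ and viewed, about 12 in all and at most 16, crops included, and the job is handed in when it is done.

Besides the shell and the picture viewer there is one more tool, called after "Request:" by a JSON object that holds its "op" and its "data". play_rows: Moves the arm, as the interface text tells. Its arguments: {"type":"object","properties":{"rows":{"type":"array","items":{"type":"object","properties":{"hand":{"type":"number"},"tx":{"type":"number"},"ty":{"type":"number"},"tz":{"type":"number"},"turn":{"type":"number"}}}},"force":{"type":"number"}},"required":["rows"]}

```bash
mkdir -p pics
cat > h.py <<'E'
import numpy as np, cv2
from bench import r
def snap(name,fn=None):
    c=r.camera(name); 
    if fn: cv2.imwrite('pics/'+fn,c['image'][:,:,::-1])
    return c
def ray(c,u,v):
    K=np.array(c['K']);p=np.array([(u-K[0,2])/K[0,0],(v-K[1,2])/K[1,1]])
    q=p.copy()
    for _ in range(30): q=p/(1+c['k1']*(q@q))
    T=np.array(c['camera_from_world']);R=T[:3,:3]
    return -R.T@T[:3,3], R.T@np.array([q[0],-q[1],-1])
def onz(c,u,v,z):
    o,d=ray(c,u,v); return o+d*(z-o[2])/d[2]
def proj(c,P):
    T=np.array(c['camera_from_world']);K=np.array(c['K']);x=T[:3,:3]@np.array(P,float)+T[:3,3]
    q=np.array([x[0],-x[1]])/-x[2]; q=q*(1+c['k1']*(q@q)); return K[0,0]*q[0]+K[0,2],K[1,1]*q[1]+K[1,2]
E
python3 - <<'E'
from h import *
s=r.read_state();print(s)
for n in('top','side'):
    c=snap(n,n+'1.png');print(n,np.round(c['K'],1).tolist(),c['k1'],np.round(c['camera_from_world'],3).tolist())
E
```

```text
{'clock': 0.0, 'joints': array([ 1.1143    ,  0.31175279,  0.0139799 ,  1.51308384, -0.00441979,
        1.31922207, -0.02719219]), 'joint_vel': array([-0.00128883,  0.00063111, -0.00047341,  0.00098468,  0.00157791,
        0.00207837, -0.00188217]), 'joint_efforts': array([-2.56126459e-04, -3.79920065e+01,  1.45598045e-01, -2.30590814e+01,
        1.21114738e-02,  1.36825079e-02,  1.60219298e-05]), 'tool_pos': array([ 221.33876485, -502.5930499 ,  199.09546306]), 'ee_rot': array([-1.18305006e-03,  9.78559882e-01,  2.05958914e-01, -2.87896143e-04]), 'force': array([ 0.59732043, -0.44911974, -0.17756288]), 'wrist_torque': array([-0.00748267,  0.02303815, -0.00783283]), 'finger_gap': 0.996329739308525}
top [[481.4, 0.0, 273.0], [0.0, 481.4, 206.7], [0.0, 0.0, 1.0]] -0.10189397334057422 [[0.023, -1.0, 0.0, 141.856], [0.974, 0.023, 0.227, -487.296], [-0.227, -0.005, 0.974, -1288.941], [0.0, 0.0, 0.0, 1.0]]
side [[521.1, 0.0, 277.6], [0.0, 521.1, 203.8], [0.0, 0.0, 1.0]] -0.08030352794615296 [[-0.97, -0.241, -0.012, 493.687], [0.081, -0.372, 0.925, -65.617], [-0.227, 0.896, 0.381, -1541.235], [0.0, 0.0, 0.0, 1.0]]
```

View pics/top1.png

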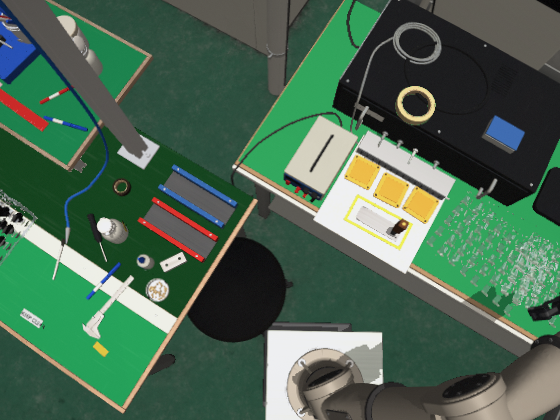

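View pics/side1.png

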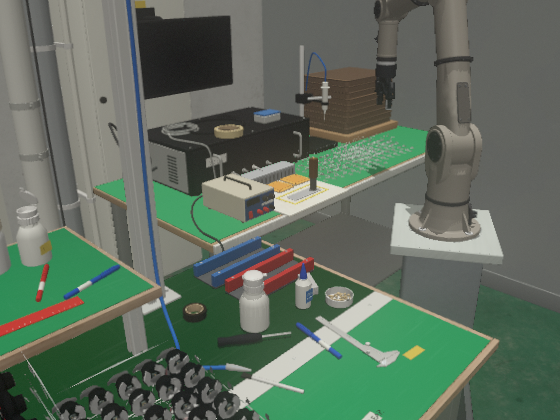

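The top view shows three covers at about (361,172), (391,190) and (420,205), with the spatula already in the bay and its handle at (402,226). The red rack is at (178,229) and the blue rack at (200,195). Next I'll measure with colour masks.

Run:
```python
from h import *
c=snap('top');im=c['image'];hsv=cv2.cvtColor(im,cv2.COLOR_RGB2HSV)
def blobs(lo,hi,box,z,amin,name):
    m=cv2.inRange(hsv,lo,hi);M=np.zeros_like(m);x0,y0,x1,y1=box;M[y0:y1,x0:x1]=m[y0:y1,x0:x1]
    for k in sorted(cv2.findContours(M,cv2.RETR_EXTERNAL,cv2.CHAIN_APPROX_NONE)[0],key=cv2.contourArea)[::-1]:
        if cv2.contourArea(k)<amin: continue
        W=np.array([onz(c,u,v,z)[:2] for u,v in k[:,0]],np.float32)
        (cx,cy),(w,h),a=cv2.minAreaRect(W)
        print(name,cv2.boundingRect(k),'c',round(cx,1),round(cy,1),'wh',round(w,1),round(h,1),'ang',round(a,1))
blobs((8,100,120),(22,255,255),(335,140,450,230),14,100,'cover')
blobs((23,80,120),(35,255,255),(325,180,430,270),8,60,'bay')
blobs((0,120,90),(7,255,255),(120,150,240,280),35,60,'red')
blobs((100,100,70),(125,255,255),(150,150,250,240),35,60,'blue')
# board / fence
for u,v in((318,214),(410,270),(365,133),(452,178)): print(u,v,onz(c,u,v,8).round(1))
for s in ((185,150,420,285),(110,130,270,290)):
  pass
big=cv2.resize(im[120:285,290:470],None,fx=4.4,fy=3.6,interpolation=cv2.INTER_CUBIC);cv2.imwrite('pics/crop1.png',cv2.resize(im[125:280,300:470],(790,720)[:2] and (658,600),interpolation=cv2.INTER_CUBIC)[:,:,::-1])
for n,q in((1,(402,226)),): 
    o=onz(c,*q,8+117);print('handle top',o)
```

```text
cover (403, 191, 32, 28) c 508.6 -269.2 wh 69.9 73.6 ang 56.2
cover (378, 177, 27, 26) c 553.8 -191.8 wh 60.0 62.6 ang 63.0
cover (349, 159, 27, 26) c 606.4 -106.3 wh 61.9 61.4 ang 63.4
bay (344, 195, 69, 55) c 458.6 -150.6 wh 182.0 88.7 ang 61.8
bay (374, 180, 34, 27) c 554.9 -193.0 wh 81.9 80.5 ang 63.8
bay (405, 208, 25, 15) c 479.6 -266.1 wh 72.6 34.9 ang 83.1
bay (404, 187, 26, 20) c 538.3 -261.1 wh 39.5 83.8 ang 22.4
red (152, 197, 66, 44) c 449.1 404.9 wh 220.2 15.7 ang 59.7
red (138, 217, 66, 45) c 389.4 440.8 wh 220.0 14.9 ang 59.4
blue (158, 184, 66, 44) c 488.2 390.1 wh 220.9 16.3 ang 59.6
blue (172, 164, 65, 43) c 548.2 354.3 wh 221.2 16.8 ang 59.7
318 214 [476.4  22.9   8. ]
410 270 [ 319.6 -239.7    8. ]
365 133 [ 730.3 -119.4    8. ]
452 178 [ 595.3 -378.4    8. ]
handle top [ 423.31718186 -189.25690939  125.        ]
```

View pics/crop1.png

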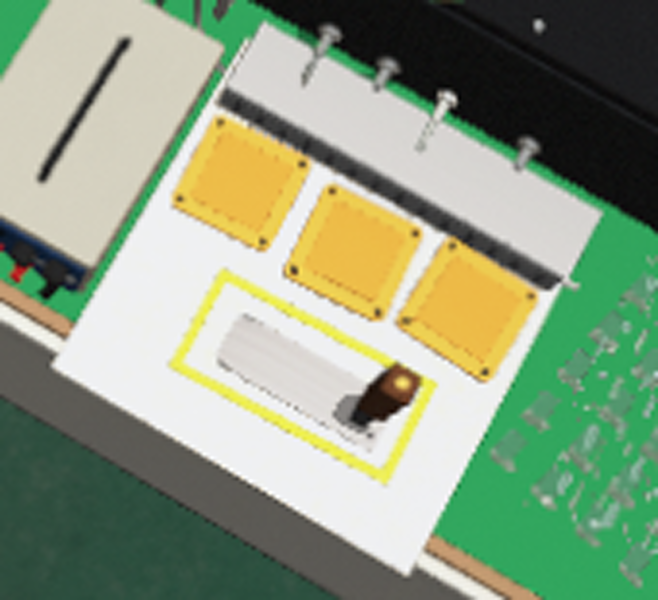

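The crop shows all three covers on the board in front of the duct. The spatula lies in the bay with its blade pointing up-left, and the handle top is at about (400,382) in the crop. I'll hover above the handle with the jaws turned along the blade.

Request:
{"op": "play_rows", "data": {"rows": [{"tx": 30,"ty": 45,"tz": 20,"turn": 0.17,"hand": 85},{"tx": 60,"ty": 90,"tz": 40,"turn": 0.34},{"tx": 90,"ty": 135,"tz": 50,"turn": 0.51},{"tx": 120,"ty": 180,"tz": 50,"turn": 0.68},{"tx": 150,"ty": 225,"tz": 50,"turn": 0.85},{"tx": 180,"ty": 270,"tz": 50,"turn": 1.02},{"tx": 205,"ty": 310,"tz": 50,"turn": 1.19},{"tx": 205,"ty": 312,"tz": 50,"turn": 1.36},{"tx": 205,"ty": 312,"tz": 50,"turn": 1.53},{"tx": 205,"ty": 312,"tz": 50,"turn": 1.7},{"tx": 205,"ty": 312,"tz": 50,"turn": 1.87},{"tx": 205,"ty": 312,"tz": 50,"turn": 2.04},{"tx": 205,"ty": 312,"tz": 50,"turn": 2.22},{"tx": 205,"ty": 312,"tz": 50,"turn": 2.22},{"tx": 205,"ty": 312,"tz": 50,"turn": 2.22}]}}

```text
schema error: expected keys hand, tx, ty, tz, turn
```

Run:
```python
from h import *
s=r.read_state();print(s['tool_pos'],s['ee_rot'],s['joints'],s['force'])
c=snap('wrist','w1.png');print(np.round(c['K'],1).tolist(),c['k1'],np.round(c['camera_from_world'],3).tolist())
```

```text
[ 221.4025306  -502.78706736  199.33702603] [-9.03109380e-04  9.78561403e-01  2.05953171e-01 -2.36580689e-04] [ 1.11430687  0.31157864  0.01400238  1.51272224 -0.00439252  1.3191895
 -0.02718414] [0.21240946 0.90804699 0.20174139]
[[323.4, 0.0, 290.0], [0.0, 323.4, 204.6], [0.0, 0.0, 1.0]] -0.04772482908513542 [[0.403, -0.915, -0.001, -549.092], [0.875, 0.386, -0.292, 37.417], [0.267, 0.117, 0.956, -379.234], [0.0, 0.0, 0.0, 1.0]]
```

View pics/w1.png

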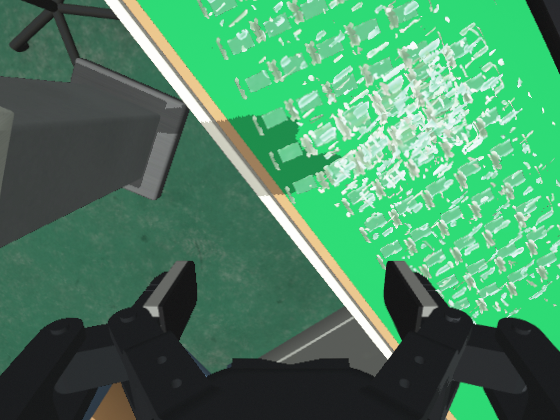

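The call was refused because every key is needed in each row. The wrist view shows only the start area.

Request:
{"op": "play_rows", "data": {"rows": [{"tx": 30,"ty": 45,"tz": 20,"turn": 0.17,"hand": 85},{"tx": 60,"ty": 90,"tz": 40,"turn": 0.34,"hand": 85},{"tx": 90,"ty": 135,"tz": 50,"turn": 0.51,"hand": 85},{"tx": 120,"ty": 180,"tz": 50,"turn": 0.68,"hand": 85},{"tx": 150,"ty": 225,"tz": 50,"turn": 0.85,"hand": 85},{"tx": 180,"ty": 270,"tz": 50,"turn": 1.02,"hand": 85},{"tx": 205,"ty": 310,"tz": 50,"turn": 1.19,"hand": 85},{"tx": 205,"ty": 312,"tz": 50,"turn": 1.36,"hand": 85},{"tx": 205,"ty": 312,"tz": 50,"turn": 1.53,"hand": 85},{"tx": 205,"ty": 312,"tz": 50,"turn": 1.7,"hand": 85},{"tx": 205,"ty": 312,"tz": 50,"turn": 1.87,"hand": 85},{"tx": 205,"ty": 312,"tz": 50,"turn": 2.04,"hand": 85},{"tx": 205,"ty": 312,"tz": 50,"turn": 2.22,"hand": 85},{"tx": 205,"ty": 312,"tz": 50,"turn": 2.22,"hand": 85},{"tx": 205,"ty": 312,"tz": 50,"turn": 2.22,"hand": 85}]}}

```text
clock: 2.08
tool_pos: [426.4, -190.9, 249.4]
ee_rot: [-0.0, 0.252, 0.968, -0.001]
force: [-0.4, 0.0, -0.9]
finger_gap: 0.997
```

Run:
```python
from h import *
s=r.read_state();print(s['tool_pos'],s['ee_rot'],s['joints'],s['force'])
c=snap('wrist','w2.png')
t=snap('top'); hsv=cv2.cvtColor(t['image'],cv2.COLOR_RGB2HSV)
m=cv2.inRange(hsv,(8,90,100),(35,255,255));m[:150]=0;m[222:]=0;m[:,:335]=0;m[:,450:]=0
for k in cv2.findContours(m,cv2.RETR_EXTERNAL,cv2.CHAIN_APPROX_NONE)[0]:
    if cv2.contourArea(k)<300: continue
    W=np.array([onz(t,u,v,14)[:2] for u,v in k[:,0]],np.float32);print(cv2.boundingRect(k),cv2.minAreaRect(W))
```

```text
[ 426.35326205 -190.94315647  249.42415827] [-2.64175156e-04  2.51937436e-01  9.67743230e-01 -7.06801769e-04] [ 0.79813997  0.14397826 -0.47101158  1.61703809  0.06762779  1.39688181
  1.38100683] [-0.44854377  0.02012149 -0.88824372]
(373, 173, 34, 35) ((551.961181640625, -191.01202392578125), (84.25419616699219, 83.04861450195312), 63.52509689331055)
(345, 155, 35, 35) ((605.9605712890625, -106.0218505859375), (82.98210144042969, 84.996826171875), 63.35953903198242)
```

View pics/w2.png

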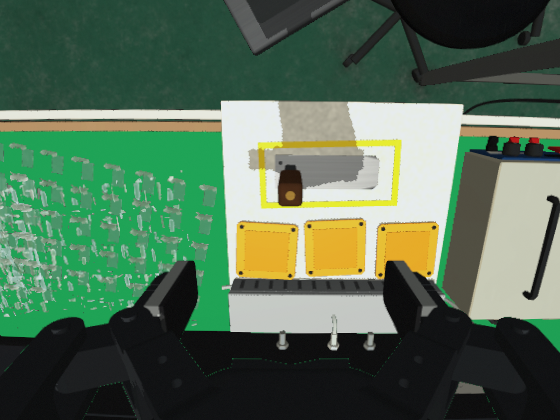

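The wrist view shows covers at (267,249), (335,246) and (408,250), and the handle top at (290,196). The blade runs to a tip at about (378,171), inside the yellow outline.

Run:
```python
from h import *
c=snap('wrist');im=c['image'];hsv=cv2.cvtColor(im,cv2.COLOR_RGB2HSV)
print('cam',ray(c,280,200)[0])
def rects(m,z,amin,n):
    for k in cv2.findContours(m,cv2.RETR_EXTERNAL,cv2.CHAIN_APPROX_NONE)[0]:
        if cv2.contourArea(k)<amin: continue
        W=np.array([onz(c,u,v,z)[:2] for u,v in k[:,0]],np.float32);(a,b,d)=cv2.minAreaRect(W)
        print(n,cv2.boundingRect(k),np.round(a,1),np.round(b,1),round(d,1))
m=cv2.inRange(hsv,(8,90,100),(24,255,255));m[:215]=0;m[290:]=0;m[:,:225]=0;m[:,445:]=0;rects(m,14,300,'cover')
m=cv2.inRange(hsv,(25,120,90),(35,255,255));m[:135]=0;m[212:]=0;m[:,:250]=0;m[:,410:]=0;rects(m,8,100,'bay')
m=cv2.inRange(hsv,(0,60,10),(22,255,110));m[:160]=0;m[210:]=0;m[:,:270]=0;m[:,310:]=0
ys,xs=np.nonzero(m);print('handle px',xs.min(),xs.max(),ys.min(),ys.max())
for q in((290,196),): print('handletop',onz(c,*q,125))
for q in((378,158),(376,188),(277,154)): print('blade',q,onz(c,*q,10))
for q in((230,280),(440,279),(230,293),(440,292)): print(q,'z8',onz(c,*q,8).round(1),'z50',onz(c,*q,50).round(1))
for q in((467,150),(472,318),(222,101),(461,104)): print('box/board',q,onz(c,*q,8).round(1))
cv2.imwrite('pics/w2c.png',cv2.resize(im[130:330,220:470],(750,600),interpolation=cv2.INTER_CUBIC)[:,:,::-1])
```

```text
cam [ 361.81968256 -154.1093483   423.24638799]
cover (375, 222, 64, 58) [ 608.3 -107.7] [84.1 85.2] 62.8
cover (236, 221, 62, 59) [ 513.2 -277.7] [83.4 84.8] 57.2
cover (304, 219, 62, 58) [ 555.4 -192.4] [83.3 84.5] 63.3
bay (258, 140, 143, 68) [ 461.2 -152.2] [183.1  87.8] 62.1
handle px 278 301 170 205
handletop [ 433.62682295 -194.84954652  125.        ]
blade (378, 158) [472.02910861 -87.0858956   10.        ]
blade (376, 188) [ 506.9091789 -106.0565876   10.       ]
blade (277, 154) [ 404.64038025 -197.97126855   10.        ]
(230, 280) z8 [ 529.9 -348.6    8. ] z50 [ 512.9 -329.    50. ]
(440, 279) z8 [678.5 -80.3   8. ] z50 [646.4 -87.8  50. ]
(230, 293) z8 [ 548.3 -360.3    8. ] z50 [ 529.4 -339.5   50. ]
(440, 292) z8 [699.1 -88.1   8. ] z50 [665.  -94.8  50. ]
box/board (467, 150) [519.2  19.7   8. ]
box/board (472, 318) [768.  -60.7   8. ]
box/board (222, 101) [ 315.  -224.9    8. ]
box/board (461, 104) [461.4  33.4   8. ]
```

View pics/w2c.png

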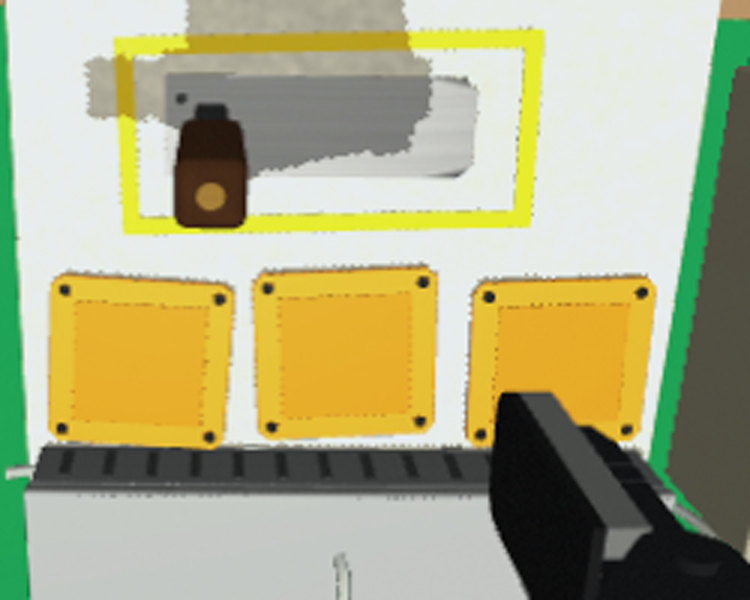

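The crop gives the handle at about (434,-196) and the blade yaw at about 60.5°, which matches the jaws. The fence foot line lies at n·p ≈ 630 with yaw 61°. Descending to grip.

Request:
{"op": "play_rows", "data": {"rows": [{"tx": 7.5,"ty": -5,"tz": -20,"turn": 0,"hand": 85},{"tx": 7.5,"ty": -5,"tz": -60,"turn": 0,"hand": 85},{"tx": 7.5,"ty": -5,"tz": -100,"turn": 0,"hand": 85},{"tx": 7.5,"ty": -5,"tz": -140,"turn": 0,"hand": 85},{"tx": 7.5,"ty": -5,"tz": -165,"turn": 0,"hand": 85},{"tx": 7.5,"ty": -5,"tz": -177,"turn": 0,"hand": 85},{"tx": 7.5,"ty": -5,"tz": -177,"turn": 0,"hand": 85},{"tx": 7.5,"ty": -5,"tz": -177,"turn": 0,"hand": 10},{"tx": 7.5,"ty": -5,"tz": -177,"turn": 0,"hand": 10},{"tx": 7.5,"ty": -5,"tz": -177,"turn": 0,"hand": 10},{"tx": 7.5,"ty": -5,"tz": -177,"turn": 0,"hand": 10},{"tx": 7.5,"ty": -5,"tz": -177,"turn": 0,"hand": 10},{"tx": 7.5,"ty": -5,"tz": -177,"turn": 0,"hand": 10},{"tx": 7.5,"ty": -5,"tz": -177,"turn": 0,"hand": 10}], "force": 100}}

```text
clock: 3.98
tool_pos: [435.0, -196.2, 73.4]
ee_rot: [0.001, 0.251, 0.968, -0.001]
force: [0.1, 0.6, 4.9]
finger_gap: 0.255
```

Run:
```python
from h import *
s=r.read_state();print(s['tool_pos'],s['force'],s['wrist_torque'],s['finger_gap']*85.4)
```

```text
[ 434.99100073 -196.2456002    73.41526011] [0.09778421 0.56175697 4.88797   ] [ 0.00567569 -0.01262255 -0.00289247] 21.814214932620803
```

Request:
{"op": "play_rows", "data": {"rows": [{"tx": 0,"ty": 0,"tz": 20,"turn": 0,"hand": 10},{"tx": 0,"ty": 0,"tz": 40,"turn": 0,"hand": 10},{"tx": -5,"ty": 10,"tz": 45,"turn": -0.15,"hand": 10},{"tx": -10,"ty": 20,"tz": 45,"turn": -0.3,"hand": 10},{"tx": -15,"ty": 35,"tz": 45,"turn": -0.45,"hand": 10},{"tx": -20,"ty": 50,"tz": 45,"turn": -0.6,"hand": 10},{"tx": -25,"ty": 65,"tz": 45,"turn": -0.75,"hand": 10},{"tx": -30,"ty": 80,"tz": 45,"turn": -0.9,"hand": 10},{"tx": -33,"ty": 87,"tz": 45,"turn": -1.05,"hand": 10},{"tx": -33,"ty": 87.5,"tz": 45,"turn": -1.2,"hand": 10},{"tx": -33,"ty": 87.5,"tz": 45,"turn": -1.35,"hand": 10},{"tx": -33,"ty": 87.5,"tz": 45,"turn": -1.5,"hand": 10},{"tx": -33,"ty": 87.5,"tz": 45,"turn": -1.56,"hand": 10},{"tx": -33,"ty": 87.5,"tz": 45,"turn": -1.56,"hand": 10},{"tx": -33,"ty": 87.5,"tz": 45,"turn": -1.56,"hand": 10},{"tx": -33,"ty": 87.5,"tz": 45,"turn": -1.56,"hand": 10}]}}

```text
clock: 5.98
tool_pos: [401.8, -108.7, 118.2]
ee_rot: [-0.0, 0.859, 0.512, -0.001]
force: [0.3, 0.3, -1.4]
finger_gap: 0.255
```

Run:
```python
from h import *
s=r.read_state();print(s['tool_pos'],s['ee_rot'],s['joints'],s['force'],s['wrist_torque'],s['finger_gap']*85.4)
a=np.arctan2(s['ee_rot'][2],s['ee_rot'][1]);print('jaw yaw',np.degrees(2*a)-90)
c=snap('wrist','w3.png');snap('side','s3.png')
```

```text
[ 401.79013186 -108.66467144  118.23748805] [-1.38217264e-04  8.59194902e-01  5.11646273e-01 -1.48068137e-03] [ 0.54367945  0.12864241 -0.35085626  1.96238979  0.05256318  1.06129664
 -0.32686535] [ 0.27135073  0.34897774 -1.38754131] [-0.03622701  0.03639227  0.05528934] 21.737171526941367
jaw yaw -28.452825543195914
```

View pics/w3.png

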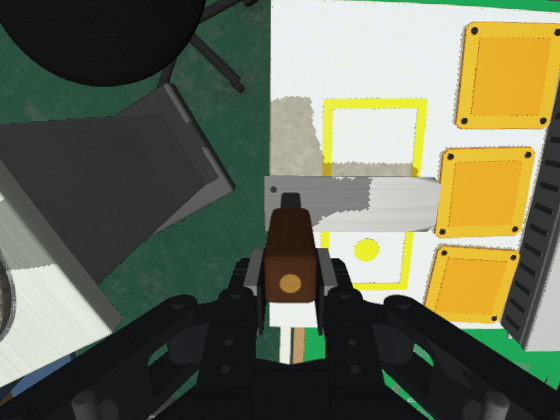

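The blade faces the middle cover, with its tip at about (440,204) and the cover centre at about (486,192). I'll check the lateral alignment by rays.

Run:
```python
from h import *
c=snap('wrist');n=np.array([.877,-.48]);t=np.array([.48,.877])
def nt(u,v,z): p=onz(c,u,v,z)[:2]; return p.round(1),round(p@n,1),round(p@t,1)
for q in((440,204),(438,178),(438,231)): print('tip',nt(*q,54))
for q in((330,177),(430,178),(330,232),(430,231)): print('edge',nt(*q,55.5))
for q in((506,40),(486,192),(472,286)): print('cover',nt(*q,14))
hsv=cv2.cvtColor(c['image'],cv2.COLOR_RGB2HSV);m=cv2.inRange(hsv,(8,90,100),(24,255,255));m[:,:415]=0
for k in cv2.findContours(m,cv2.RETR_EXTERNAL,cv2.CHAIN_APPROX_NONE)[0]:
    if cv2.contourArea(k)>800:
        a=cv2.minAreaRect(np.array([onz(c,u,v,14)[:2] for u,v in k[:,0]],np.float32));p=np.array(a[0]);print(a,p@n,p@t)
for q in((558,120),(505,340)): print('fence foot',nt(*q,8))
```

```text
tip (array([ 505.7, -162.2]), np.float64(521.3), np.float64(100.5))
tip (array([ 511.7, -142. ]), np.float64(516.9), np.float64(121.1))
tip (array([ 496.3, -182.7]), np.float64(522.9), np.float64(78.0))
edge (array([ 439.7, -101.9]), np.float64(434.5), np.float64(121.7))
edge (array([ 505.8, -138.4]), np.float64(510.0), np.float64(121.4))
edge (array([ 420. , -141.4]), np.float64(436.3), np.float64(77.6))
edge (array([ 490.2, -178.7]), np.float64(515.7), np.float64(78.6))
cover (array([615.2, -79. ]), np.float64(577.5), np.float64(226.0))
cover (array([ 558.6, -191.9]), np.float64(582.0), np.float64(99.9))
cover (array([ 515.8, -278.6]), np.float64(586.1), np.float64(3.2))
((513.431396484375, -277.1322937011719), (84.49786376953125, 85.0707015991211), 56.93752670288086) 583.3028356933594 3.4020487365722545
((555.5675659179688, -191.89259338378906), (84.11695861816406, 84.33985137939453), 63.56993103027344) 579.3412001342774 98.38262724304201
((608.4032592773438, -107.01435089111328), (83.20929718017578, 85.00269317626953), 62.58049392700195) 584.9365468139648 198.18197872161863
fence foot (array([ 641. , -163.5]), np.float64(640.7), np.float64(164.3))
fence foot (array([ 529. , -367.7]), np.float64(640.4), np.float64(-68.6))
```

Request:
{"op": "play_rows", "data": {"rows": [{"tx": -1,"ty": -1,"tz": -15,"turn": 0,"hand": 10},{"tx": -1,"ty": -1,"tz": -30,"turn": 0,"hand": 10},{"tx": -1,"ty": -1,"tz": -40,"turn": 0,"hand": 10},{"tx": -1,"ty": -1,"tz": -43,"turn": 0,"hand": 10},{"tx": -1,"ty": -1,"tz": -44,"turn": 0,"hand": 10},{"tx": -1,"ty": -1,"tz": -44.5,"turn": 0,"hand": 10},{"tx": -1,"ty": -1,"tz": -45,"turn": 0,"hand": 10},{"tx": -1,"ty": -1,"tz": -45,"turn": 0,"hand": 10}]}}

```text
clock: 7.12
tool_pos: [401.1, -109.8, 73.6]
ee_rot: [0.0, 0.859, 0.512, -0.001]
force: [-0.6, 0.6, -1.9]
finger_gap: 0.254
```

Run:
```python
from h import *
for _ in range(1):
    s=r.read_state();print(s['tool_pos'],s['force'],s['wrist_torque'])
```

```text
[ 401.13182852 -109.78016013   73.55907125] [-0.56565865  0.62715013 -1.92659505] [0.02184924 0.04137225 0.03388431]
```

Request:
{"op": "play_rows", "data": {"rows": [{"tx": 0,"ty": 0,"tz": -0.5,"turn": 0,"hand": 10},{"tx": 0,"ty": 0,"tz": -1,"turn": 0,"hand": 10},{"tx": 0,"ty": 0,"tz": -1,"turn": 0,"hand": 10}]}}

```text
clock: 7.5
tool_pos: [401.2, -109.9, 73.4]
ee_rot: [0.0, 0.859, 0.511, -0.001]
force: [-2.3, 0.8, 5.6]
finger_gap: 0.258
```

Run:
```python
from h import *
s=r.read_state();print(s['tool_pos'],s['force'],s['wrist_torque'])
```

```text
[ 401.17764313 -109.9009109    73.39651085] [-2.29965132  0.7627224   5.58516883] [0.1824293  0.59549767 0.0562397 ]
```

Request:
{"op": "play_rows", "data": {"rows": [{"tx": 8.8,"ty": -4.8,"tz": -0.4,"turn": 0,"hand": 10},{"tx": 17.5,"ty": -9.6,"tz": -0.4,"turn": 0,"hand": 10},{"tx": 26.3,"ty": -14.4,"tz": -0.4,"turn": 0,"hand": 10},{"tx": 35.1,"ty": -19.2,"tz": -0.4,"turn": 0,"hand": 10},{"tx": 43.9,"ty": -24,"tz": -0.4,"turn": 0,"hand": 10},{"tx": 52.6,"ty": -28.8,"tz": -0.4,"turn": 0,"hand": 10},{"tx": 61.4,"ty": -33.6,"tz": -0.4,"turn": 0,"hand": 10},{"tx": 70.2,"ty": -38.4,"tz": -0.4,"turn": 0,"hand": 10},{"tx": 78.9,"ty": -43.2,"tz": -0.4,"turn": 0,"hand": 10},{"tx": 83.3,"ty": -45.6,"tz": -0.4,"turn": 0,"hand": 10},{"tx": 83.3,"ty": -45.6,"tz": -0.4,"turn": 0,"hand": 10}]}}

```text
clock: 8.88
tool_pos: [483.2, -154.3, 73.4]
ee_rot: [-0.001, 0.859, 0.512, -0.002]
force: [-6.4, 3.0, 7.8]
finger_gap: 0.258
```

Run:
```python
from h import *
s=r.read_state();print(s['tool_pos'],s['force'],s['wrist_torque'],s['ee_rot'])
c=snap('wrist','w4.png')
```

```text
[ 483.24013528 -154.26180915   73.41755187] [-6.36985932  2.98452202  7.77417123] [0.60615564 1.06660751 0.01092377] [-0.00131285  0.85920608  0.51162261 -0.00234385]
```

View pics/w4.png

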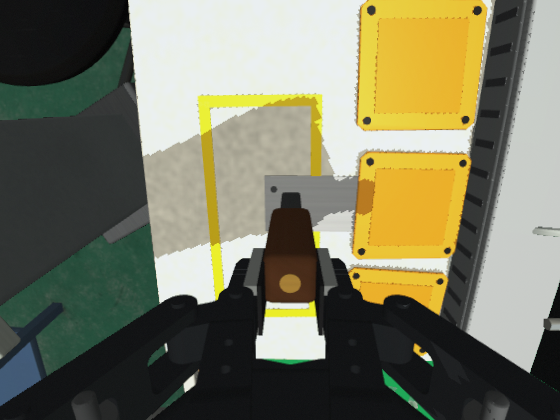

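The blade is about 70 mm under the middle cover, whose left edge is at about column 358, and the cover lies square against the duct. Pushing on to the stop.

Request:
{"op": "play_rows", "data": {"rows": [{"tx": 4.4,"ty": -2.4,"tz": -0.2,"turn": 0,"hand": 10},{"tx": 8.8,"ty": -4.8,"tz": -0.2,"turn": 0,"hand": 10},{"tx": 11.4,"ty": -6.2,"tz": -0.2,"turn": 0,"hand": 10},{"tx": 11.4,"ty": -6.2,"tz": -0.2,"turn": 0,"hand": 10}]}}

```text
clock: 9.43
tool_pos: [490.6, -157.4, 74.2]
ee_rot: [-0.005, 0.859, 0.512, -0.005]
force: [-12.8, 6.2, 17.8]
finger_gap: 0.254
```

```bash
cat > cov.py <<'E'
from h import *
def cov(box,z=16):
    s=r.read_state();print(s['tool_pos'],s['force'],s['wrist_torque'])
    n=np.array([.877,-.48]);t=np.array([.48,.877]);o=s['tool_pos'][:2];print('origin nt',o@n,o@t)
    c=r.camera('wrist');hsv=cv2.cvtColor(c['image'],cv2.COLOR_RGB2HSV);m=cv2.inRange(hsv,(8,90,60),(24,255,255))
    M=np.zeros_like(m);x0,y0,x1,y1=box;M[y0:y1,x0:x1]=m[y0:y1,x0:x1]
    for k in cv2.findContours(M,cv2.RETR_EXTERNAL,cv2.CHAIN_APPROX_NONE)[0]:
        if cv2.contourArea(k)>1500:
            a=cv2.minAreaRect(np.array([onz(c,u,v,z)[:2] for u,v in k[:,0]],np.float32));p=np.array(a[0]);print(cv2.boundingRect(k),np.round(a[0],1),np.round(a[1],1),round(a[2],1),'nt',p@n,p@t)
    return c
E
python3 -c "
from cov import *
cov((335,0,500,275))"
```

```text
[ 490.55206653 -157.40655618   74.19983379] [-12.79275459   6.24395753  17.77003636] [1.16898001 2.4225273  0.01340445]
origin nt 505.76930931031615 97.41944216568356
(343, 152, 120, 108) [ 563.2 -196.1] [84.7 82.7] 60.5 nt 588.0802044067383 98.38391146850583
(346, 0, 131, 132) [ 607.6 -107.2] [82.6 83.4] 62.7 nt 584.3403948974609 197.6635519866943
```

Contact with the stop: the cover sits 82 mm ahead of the handle, well onto the blade. I'll relax the push and lift slowly, level.

Request:
{"op": "play_rows", "data": {"rows": [{"tx": -0.9,"ty": 0.5,"tz": 0,"turn": 0,"hand": 10},{"tx": -1.8,"ty": 1,"tz": 0.5,"turn": 0,"hand": 10},{"tx": -1.8,"ty": 1,"tz": 3,"turn": 0,"hand": 10},{"tx": -1.8,"ty": 1,"tz": 6,"turn": 0,"hand": 10},{"tx": -1.8,"ty": 1,"tz": 10,"turn": 0,"hand": 10},{"tx": -1.8,"ty": 1,"tz": 15,"turn": 0,"hand": 10},{"tx": -1.8,"ty": 1,"tz": 22,"turn": 0,"hand": 10},{"tx": -1.8,"ty": 1,"tz": 29,"turn": 0,"hand": 10},{"tx": -1.8,"ty": 1,"tz": 36,"turn": 0,"hand": 10},{"tx": -1.8,"ty": 1,"tz": 40,"turn": 0,"hand": 10},{"tx": -1.8,"ty": 1,"tz": 40,"turn": 0,"hand": 10},{"tx": -1.8,"ty": 1,"tz": 40,"turn": 0,"hand": 10},{"tx": -1.8,"ty": 1,"tz": 40,"turn": 0,"hand": 10}]}}

```text
clock: 11.1
tool_pos: [488.5, -156.4, 113.9]
ee_rot: [-0.005, 0.859, 0.512, -0.005]
force: [-1.0, -0.5, -2.7]
finger_gap: 0.259
```

```bash
python3 -c "
from cov import *
c=cov((335,0,520,275),58)
for _ in range(6): r.camera('wrist'); s=r.read_state(); print(s['force'].round(2),s['wrist_torque'].round(3))
cv2.imwrite('pics/w5.png',c['image'][:,:,::-1])"
```

```text
[ 488.47433575 -156.35053739  113.85665784] [-0.95305025 -0.49602077 -2.67701745] [ 0.08127074  0.11501031 -0.00032413]
origin nt 503.44025040494205 97.34825986836793
(335, 151, 128, 124) [ 555.4 -198.1] [97.7 87.7] 60.6 nt 582.1510089111329 92.87152239990235
(342, 16, 111, 112) [ 595.2 -104.7] [69.9 70.5] 62.7 nt 572.2555400390625 193.83543807983395
[-0.69 -0.3  -2.26] [ 0.055  0.093 -0.025]
[-0.1   0.74 -2.45] [ 0.087  0.015 -0.022]
[ 0.28 -0.07 -2.83] [0.002 0.061 0.037]
[-1.28  0.48 -2.01] [ 0.055  0.05  -0.005]
[ 0.7  -0.36 -2.75] [0.024 0.042 0.017]
[-0.72 -0.78 -2.83] [ 0.063  0.045 -0.072]
```

View pics/w5.png

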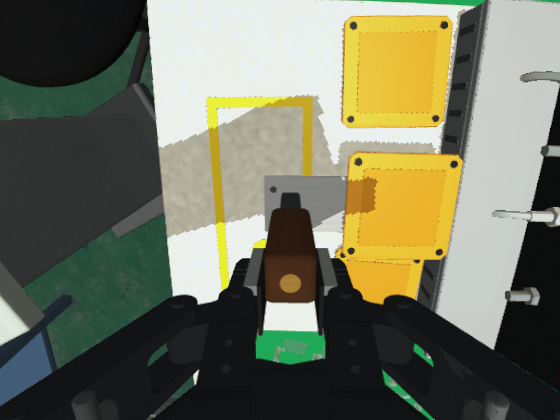

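The cover is lifted and level. The force is about -2.6 N against about -1.6 N for the spatula alone, so the net is about 1.0 N: a light cover, for blue. I'll carry it up and over.

Request:
{"op": "play_rows", "data": {"rows": [{"tx": 0,"ty": 0,"tz": 5,"turn": 0,"hand": 10},{"tx": 0,"ty": 0,"tz": 15,"turn": 0,"hand": 10},{"tx": 0,"ty": 0,"tz": 30,"turn": 0,"hand": 10},{"tx": 0,"ty": 0,"tz": 47,"turn": 0,"hand": 10},{"tx": 0,"ty": 0,"tz": 65,"turn": 0,"hand": 10},{"tx": 0,"ty": 0,"tz": 83,"turn": 0,"hand": 10},{"tx": 0,"ty": 0,"tz": 101,"turn": 0,"hand": 10},{"tx": 0,"ty": 0,"tz": 119,"turn": 0,"hand": 10},{"tx": 0,"ty": 4,"tz": 137,"turn": 0.012,"hand": 10},{"tx": 0,"ty": 12,"tz": 155,"turn": 0.037,"hand": 10},{"tx": 1,"ty": 24,"tz": 172,"turn": 0.074,"hand": 10},{"tx": 1,"ty": 39,"tz": 184,"turn": 0.121,"hand": 10},{"tx": 2,"ty": 56,"tz": 190,"turn": 0.174,"hand": 10},{"tx": 2,"ty": 75,"tz": 190,"turn": 0.233,"hand": 10},{"tx": 3,"ty": 94,"tz": 190,"turn": 0.291,"hand": 10},{"tx": 3,"ty": 113,"tz": 190,"turn": 0.35,"hand": 10},{"tx": 4,"ty": 130,"tz": 190,"turn": 0.403,"hand": 10},{"tx": 4,"ty": 143,"tz": 190,"turn": 0.443,"hand": 10},{"tx": 4,"ty": 150,"tz": 190,"turn": 0.465,"hand": 10},{"tx": 4,"ty": 152,"tz": 190,"turn": 0.47,"hand": 10}]}}

```text
clock: 13.95
tool_pos: [492.8, -4.3, 304.2]
ee_rot: [-0.004, 0.716, 0.698, -0.006]
force: [-0.7, -0.4, -3.3]
finger_gap: 0.256
```

Request:
{"op": "play_rows", "data": {"rows": [{"tx": 0,"ty": 4,"tz": 0,"turn": 0.012,"hand": 10},{"tx": 0,"ty": 12,"tz": 0,"turn": 0.037,"hand": 10},{"tx": 0,"ty": 25,"tz": 0,"turn": 0.077,"hand": 10},{"tx": 1,"ty": 42,"tz": 0,"turn": 0.13,"hand": 10},{"tx": 1,"ty": 60,"tz": 0,"turn": 0.186,"hand": 10},{"tx": 2,"ty": 79,"tz": 0,"turn": 0.245,"hand": 10},{"tx": 2,"ty": 98,"tz": 0,"turn": 0.304,"hand": 10},{"tx": 3,"ty": 118,"tz": 0,"turn": 0.366,"hand": 10},{"tx": 4,"ty": 138,"tz": 0,"turn": 0.428,"hand": 10},{"tx": 4,"ty": 158,"tz": 0,"turn": 0.49,"hand": 10},{"tx": 5,"ty": 178,"tz": 0,"turn": 0.552,"hand": 10},{"tx": 6,"ty": 198,"tz": 0,"turn": 0.614,"hand": 10},{"tx": 7,"ty": 218,"tz": 0,"turn": 0.676,"hand": 10},{"tx": 7,"ty": 238,"tz": 0,"turn": 0.738,"hand": 10},{"tx": 8,"ty": 257,"tz": 0,"turn": 0.797,"hand": 10},{"tx": 9,"ty": 274,"tz": 0,"turn": 0.85,"hand": 10},{"tx": 9,"ty": 288,"tz": 0,"turn": 0.893,"hand": 10},{"tx": 10,"ty": 298,"tz": 0,"turn": 0.924,"hand": 10},{"tx": 10,"ty": 303,"tz": 0,"turn": 0.94,"hand": 10},{"tx": 10,"ty": 304,"tz": 0,"turn": 0.943,"hand": 10}]}}

```text
clock: 16.45
tool_pos: [502.8, 299.6, 304.1]
ee_rot: [-0.0, 0.32, 0.947, -0.008]
force: [-0.9, 0.5, -1.8]
finger_gap: 0.253
```

```bash
python3 -c "
from cov import *
s=r.read_state();print(s['tool_pos'],s['ee_rot'],s['force'],s['joints']);a=np.arctan2(s['ee_rot'][2],s['ee_rot'][1]);print('yaw',np.degrees(2*a)-90)
c=snap('wrist','w6.png')"
```

```text
[502.8416236  299.64885342 304.09389803] [-4.25303718e-04  3.20471164e-01  9.47227673e-01 -7.60178186e-03] [-0.86540249  0.4961622  -1.81536346] [-0.11767421  0.46042909 -0.74934519  1.1547302   0.31404837  1.64940344
  0.12677455]
yaw 52.6160336972539
```

View pics/w6.png

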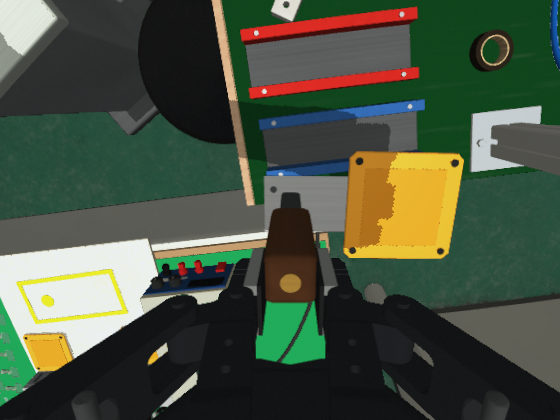

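The cover rides well on the blade, spanning (345..463, 150..258). Both racks are visible: blue rails at rows ~115 and ~170, red rails at rows ~25 and ~83. The pole base is at (505,142). Measuring the racks and the pole.

```bash
python3 -c "
from h import *
c=r.camera('wrist');hsv=cv2.cvtColor(c['image'],cv2.COLOR_RGB2HSV)
def rails(ms,n):
    m=ms.copy()
    for k in cv2.findContours(m,cv2.RETR_EXTERNAL,cv2.CHAIN_APPROX_NONE)[0]:
        if cv2.contourArea(k)>100:
            a=cv2.minAreaRect(np.array([onz(c,u,v,35)[:2] for u,v in k[:,0]],np.float32));print(n,cv2.boundingRect(k),np.round(a[0],1),np.round(a[1],1),round(a[2],1),np.round(cv2.boxPoints(a),0).tolist())
box=np.zeros_like(hsv[:,:,0]);box[0:185,225:440]=255
rails(cv2.inRange(hsv,(0,120,90),(7,255,255))&box,'red')
rails(cv2.inRange(hsv,(100,100,70),(125,255,255))&box,'blue')
print('pole',onz(c,492,142,0),onz(c,475,143,0),onz(c,473,170,0))
n=np.array([np.cos(np.radians(52.6)),np.sin(np.radians(52.6))]);o=r.read_state()['tool_pos'][:2]
for q in((345,200),(462,205),(400,258),(405,152)):
  p=onz(c,*q,247)[:2]-o;print('cover edge along/left',p@n,p@[-n[1],n[0]])
for q in((300,176),(340,232),(300,232),(340,176)):
  p=onz(c,*q,241.5)[:2]-o;print('blade edge',p@n,p@[-n[1],n[0]])
"
```

```text
red (249, 67, 170, 32) [452.3 403.3] [219.4  14.6] 59.6 [[391.0, 312.0], [403.0, 305.0], [514.0, 494.0], [501.0, 502.0]]
red (240, 7, 178, 34) [392. 439.] [220.   14.4] 59.5 [[330.0, 348.0], [342.0, 341.0], [454.0, 530.0], [442.0, 537.0]]
blue (266, 161, 83, 15) [524.8 307.7] [114.9  13.8] 59.7 [[490.0, 262.0], [502.0, 255.0], [560.0, 354.0], [548.0, 361.0]]
blue (259, 99, 166, 31) [490.9 388.4] [220.2  14.7] 59.7 [[429.0, 297.0], [442.0, 290.0], [553.0, 480.0], [540.0, 487.0]]
pole [661.57391244 547.91036544   0.        ] [647.52474368 526.58467487   0.        ] [681.67311415 504.81257919   0.        ]
cover edge along/left 40.49460872864211 7.543260324353971
cover edge along/left 128.86234205185397 4.029965636807809
cover edge along/left 86.36211725729997 -39.91463352352474
cover edge along/left 81.56244422751452 43.357515226807045
blade edge 7.019993206600359 24.397673526926354
blade edge 38.78424865025715 -20.249968646455773
blade edge 7.412054463052556 -20.403262555113646
blade edge 36.753569425604404 24.506362682726348
```

Request:
{"op": "play_rows", "data": {"rows": [{"tx": 0,"ty": 4,"tz": 0,"turn": 0.013,"hand": 10},{"tx": 0,"ty": 11,"tz": -3,"turn": 0.036,"hand": 10},{"tx": 0.5,"ty": 20,"tz": -10,"turn": 0.066,"hand": 10},{"tx": 0.8,"ty": 29,"tz": -22,"turn": 0.096,"hand": 10},{"tx": 0.8,"ty": 35,"tz": -38,"turn": 0.115,"hand": 10},{"tx": 0.8,"ty": 37,"tz": -56,"turn": 0.123,"hand": 10},{"tx": 0.8,"ty": 37.3,"tz": -75,"turn": 0.123,"hand": 10},{"tx": 0.8,"ty": 37.3,"tz": -94,"turn": 0.123,"hand": 10},{"tx": 0.8,"ty": 37.3,"tz": -113,"turn": 0.123,"hand": 10},{"tx": 0.8,"ty": 37.3,"tz": -131,"turn": 0.123,"hand": 10},{"tx": 0.8,"ty": 37.3,"tz": -148,"turn": 0.123,"hand": 10},{"tx": 0.8,"ty": 37.3,"tz": -162,"turn": 0.123,"hand": 10},{"tx": 0.8,"ty": 37.3,"tz": -172,"turn": 0.123,"hand": 10},{"tx": 0.8,"ty": 37.3,"tz": -178,"turn": 0.123,"hand": 10},{"tx": 0.8,"ty": 37.3,"tz": -180,"turn": 0.123,"hand": 10},{"tx": 0.8,"ty": 37.3,"tz": -180,"turn": 0.123,"hand": 10}]}}

```text
clock: 18.55
tool_pos: [504.0, 336.7, 124.5]
ee_rot: [0.0, 0.262, 0.965, -0.007]
force: [0.2, -0.1, -1.9]
finger_gap: 0.254
```

```bash
cat > rk.py <<'E'
from h import *
def rel(C,yaw=59.65):
    s=r.read_state();a=np.arctan2(s['ee_rot'][2],s['ee_rot'][1]);y=np.degrees(2*a)-90
    u=np.array([np.cos(np.radians(yaw)),np.sin(np.radians(yaw))]);w=np.array([-u[1],u[0]])
    d=s['tool_pos'][:2]-C;print(s['tool_pos'].round(1),'yaw',round(y,2),'rack xy of tool',round(d@u,1),round(d@w,1),'F',s['force'].round(1),s['ee_rot'].round(4))
    return u,w,s
E
python3 -c "
from rk import *
C=np.array([521.1,370.7]);u,w,s=rel(C);c=snap('wrist','w7.png')
for q in((345,200),(462,205),(400,258),(405,152)):
  p=onz(c,*q,s['tool_pos'][2]-57)[:2]-C;print('cov',p@u,p@w)
"
```

```text
[504.  336.7 124.5] yaw 59.61 rack xy of tool -38.0 -2.4 F [ 0.2 -0.1 -1.9] [ 4.000e-04  2.621e-01  9.650e-01 -7.300e-03]
cov 2.3743560384603484 4.8572640060265755
cov 90.71986544096075 1.2765411006589602
cov 48.20443299750882 -42.62484030850173
cov 43.44436525795844 40.62583832439354
```

View pics/w7.png

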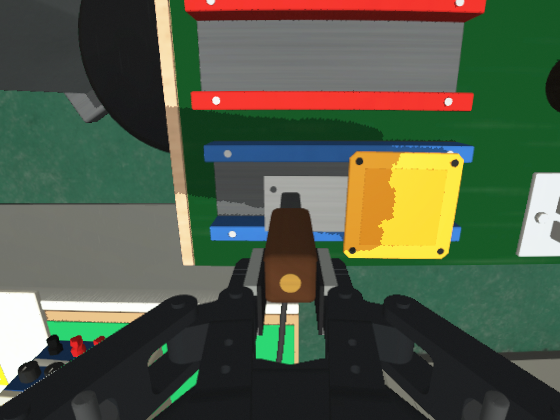

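The cover hangs level and square over the blue rack's far half. Lowering between the rails now, then drawing back.

Request:
{"op": "play_rows", "data": {"rows": [{"tx": 0,"ty": 0,"tz": -6,"turn": 0,"hand": 10},{"tx": 0,"ty": 0,"tz": -14,"turn": 0,"hand": 10},{"tx": 0,"ty": 0,"tz": -20,"turn": 0,"hand": 10},{"tx": 0,"ty": 0,"tz": -24,"turn": 0,"hand": 10},{"tx": 0,"ty": 0,"tz": -27,"turn": 0,"hand": 10},{"tx": 0,"ty": 0,"tz": -31,"turn": 0,"hand": 10},{"tx": 0,"ty": 0,"tz": -36,"turn": 0,"hand": 10},{"tx": 0,"ty": 0,"tz": -38,"turn": 0,"hand": 10},{"tx": 0,"ty": 0,"tz": -38,"turn": 0,"hand": 10}]}}

```text
clock: 19.73
tool_pos: [504.0, 336.7, 86.5]
ee_rot: [0.0, 0.262, 0.965, -0.007]
force: [0.5, -0.3, -1.9]
finger_gap: 0.255
```

```bash
python3 -c "
from rk import *
C=np.array([521.1,370.7]);u,w,s=rel(C)
"
```

```text
[504.  336.7  86.5] yaw 59.61 rack xy of tool -38.0 -2.4 F [ 0.5 -0.3 -1.9] [ 4.000e-04  2.621e-01  9.650e-01 -7.400e-03]
```

Request:
{"op": "play_rows", "data": {"rows": [{"tx": -5,"ty": -8.6,"tz": 0,"turn": 0,"hand": 10},{"tx": -12.6,"ty": -21.6,"tz": 0,"turn": 0,"hand": 10},{"tx": -20.2,"ty": -34.5,"tz": 0,"turn": 0,"hand": 10},{"tx": -27.8,"ty": -47.5,"tz": 0,"turn": 0,"hand": 10},{"tx": -35.4,"ty": -60.4,"tz": 0,"turn": 0,"hand": 10},{"tx": -43,"ty": -73.4,"tz": 0,"turn": 0,"hand": 10},{"tx": -50.5,"ty": -86.3,"tz": 0,"turn": 0,"hand": 10},{"tx": -55.5,"ty": -94.9,"tz": 0,"turn": 0,"hand": 10},{"tx": -55.5,"ty": -94.9,"tz": 20,"turn": 0,"hand": 10},{"tx": -55.5,"ty": -94.9,"tz": 55,"turn": 0,"hand": 10},{"tx": -55.5,"ty": -94.9,"tz": 100,"turn": 0,"hand": 10},{"tx": -55.5,"ty": -94.9,"tz": 145,"turn": 0,"hand": 10},{"tx": -55.5,"ty": -94.9,"tz": 170,"turn": 0,"hand": 10},{"tx": -55.5,"ty": -94.9,"tz": 175,"turn": 0,"hand": 10},{"tx": -55.5,"ty": -94.9,"tz": 175,"turn": 0,"hand": 10}]}}

```text
clock: 21.6
tool_pos: [448.1, 241.5, 260.7]
ee_rot: [0.0, 0.262, 0.965, -0.008]
force: [-0.6, 0.4, -2.0]
finger_gap: 0.257
```

```bash
python3 -c "
from rk import *
C=np.array([521.1,370.7]);u,w,s=rel(C);c=snap('wrist','w8.png')
hsv=cv2.cvtColor(c['image'],cv2.COLOR_RGB2HSV);m=cv2.inRange(hsv,(8,90,60),(32,255,255));m[:,:400]=0
for k in cv2.findContours(m,cv2.RETR_EXTERNAL,cv2.CHAIN_APPROX_NONE)[0]:
    if cv2.contourArea(k)>500:
        a=cv2.minAreaRect(np.array([onz(c,x,y,41)[:2] for x,y in k[:,0]],np.float32));p=np.array(a[0])-C;print(cv2.boundingRect(k),np.round(a[0],1),np.round(a[1],1),round(a[2],1),'rack xy',p@u,p@w)
"
```

```text
[448.1 241.5 260.7] yaw 59.61 rack xy of tool -148.4 -2.3 F [-0.6  0.4 -2. ] [ 1.000e-04  2.621e-01  9.650e-01 -7.800e-03]
(414, 134, 74, 69) [545.2 408.3] [85.8 84.7] 58.4 rack xy 44.5961604120791 -1.7985660833421235
```

Cover 2 sits at rack x=+44.6, y=-1.8 and is flat. Next is the left cover (n=584.6, t=197.8).

Request:
{"op": "play_rows", "data": {"rows": [{"tx": 0,"ty": -15,"tz": 0,"turn": -0.1,"hand": 10},{"tx": 0,"ty": -40,"tz": 0,"turn": -0.25,"hand": 10},{"tx": 0,"ty": -68,"tz": 0,"turn": -0.41,"hand": 10},{"tx": 0,"ty": -96,"tz": 0,"turn": -0.57,"hand": 10},{"tx": 0,"ty": -124,"tz": 0,"turn": -0.73,"hand": 10},{"tx": 0,"ty": -152,"tz": 0,"turn": -0.89,"hand": 10},{"tx": 0,"ty": -180,"tz": 0,"turn": -1.05,"hand": 10},{"tx": 0,"ty": -208,"tz": 0,"turn": -1.21,"hand": 10},{"tx": 0,"ty": -236,"tz": -10,"turn": -1.37,"hand": 10},{"tx": 1,"ty": -258,"tz": -35,"turn": -1.5,"hand": 10},{"tx": 1,"ty": -264,"tz": -70,"turn": -1.541,"hand": 10},{"tx": 1,"ty": -264,"tz": -105,"turn": -1.541,"hand": 10},{"tx": 1,"ty": -264,"tz": -135,"turn": -1.541,"hand": 10},{"tx": 1,"ty": -264,"tz": -155,"turn": -1.541,"hand": 10},{"tx": 1,"ty": -264,"tz": -160,"turn": -1.541,"hand": 10},{"tx": 1,"ty": -264,"tz": -160,"turn": -1.541,"hand": 10}]}}

```text
clock: 23.65
tool_pos: [448.4, -22.7, 99.6]
ee_rot: [-0.007, 0.86, 0.51, -0.006]
force: [0.5, -0.0, -1.6]
finger_gap: 0.256
```

```bash
python3 -c "
from cov import *
c=cov((400,0,560,330),14);cv2.imwrite('pics/w9.png',c['image'][:,:,::-1])
s=r.read_state();a=np.arctan2(s['ee_rot'][2],s['ee_rot'][1]);print('yaw',np.degrees(2*a)-90,s['ee_rot'])
"
```

```text
[448.35034026 -22.73630554  99.64501067] [ 0.53822122 -0.01066966 -1.60378795] [ 0.03273871  0.01214056 -0.04071255]
origin nt 404.11667507083314 195.2684233690589
(453, 147, 107, 97) [ 608.9 -107.1] [83.8 85.4] 62.4 nt 585.432213684082 198.36150553894043
yaw -28.674137069912085 [-0.00598063  0.86015447  0.50996996 -0.00540097]
```

View pics/w9.png

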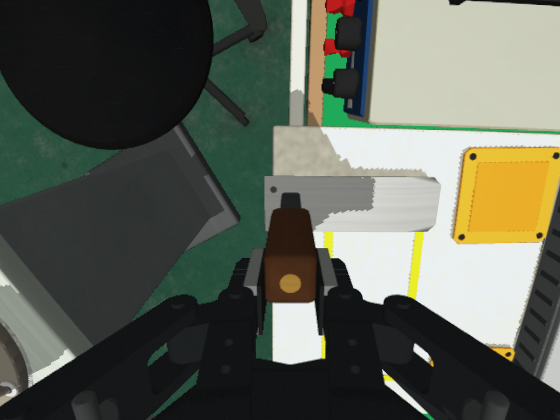

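Request:
{"op": "play_rows", "data": {"rows": [{"tx": 0.5,"ty": 0.9,"tz": -8,"turn": 0,"hand": 10},{"tx": 0.5,"ty": 0.9,"tz": -17,"turn": 0,"hand": 10},{"tx": 0.5,"ty": 0.9,"tz": -22,"turn": 0,"hand": 10},{"tx": 0.5,"ty": 0.9,"tz": -24,"turn": 0,"hand": 10},{"tx": 0.5,"ty": 0.9,"tz": -24.5,"turn": 0,"hand": 10},{"tx": 0.5,"ty": 0.9,"tz": -25,"turn": 0,"hand": 10},{"tx": 0.5,"ty": 0.9,"tz": -25,"turn": 0,"hand": 10}]}}

```text
clock: 24.58
tool_pos: [449.7, -21.9, 75.5]
ee_rot: [-0.006, 0.86, 0.51, -0.005]
force: [0.5, -0.2, -1.6]
finger_gap: 0.254
```

```bash
python3 -c "
from cov import *
s=r.read_state();print(s['tool_pos'],s['ee_rot'],s['force'],s['wrist_torque'])"
```

```text
[449.73835565 -21.87426037  75.48702054] [-0.00587255  0.86017303  0.50994128 -0.00526894] [ 0.54172652 -0.18490384 -1.56823534] [ 0.05516546 -0.02978059  0.01067458]
```

Request:
{"op": "play_rows", "data": {"rows": [{"tx": 0,"ty": 0,"tz": -1,"turn": 0,"hand": 10},{"tx": 0,"ty": 0,"tz": -1.5,"turn": 0,"hand": 10},{"tx": 0,"ty": 0,"tz": -1.8,"turn": 0,"hand": 10},{"tx": 0,"ty": 0,"tz": -1.8,"turn": 0,"hand": 10}]}}

```text
clock: 25.08
tool_pos: [449.6, -21.5, 74.4]
ee_rot: [-0.006, 0.86, 0.51, -0.005]
force: [-3.6, 0.2, 6.0]
finger_gap: 0.262
```

```bash
python3 -c "
from cov import *
s=r.read_state();print(s['tool_pos'],s['ee_rot'],s['force'],s['wrist_torque'])"
```

```text
[449.63705371 -21.54019441  74.43037526] [-0.00581671  0.86010484  0.51005661 -0.00529893] [-3.62164089  0.18697308  5.96110845] [ 0.05281461  0.40373935 -0.01483888]
```

Request:
{"op": "play_rows", "data": {"rows": [{"tx": 8.8,"ty": -4.8,"tz": -0.3,"turn": 0,"hand": 10},{"tx": 17.5,"ty": -9.6,"tz": -0.3,"turn": 0,"hand": 10},{"tx": 26.3,"ty": -14.4,"tz": -0.3,"turn": 0,"hand": 10},{"tx": 35.1,"ty": -19.2,"tz": -0.3,"turn": 0,"hand": 10},{"tx": 43.9,"ty": -24,"tz": -0.3,"turn": 0,"hand": 10},{"tx": 52.6,"ty": -28.8,"tz": -0.3,"turn": 0,"hand": 10},{"tx": 61.4,"ty": -33.6,"tz": -0.3,"turn": 0,"hand": 10},{"tx": 70.2,"ty": -38.4,"tz": -0.3,"turn": 0,"hand": 10},{"tx": 77.2,"ty": -42.2,"tz": -0.2,"turn": 0,"hand": 10},{"tx": 82.5,"ty": -45.1,"tz": -0.1,"turn": 0,"hand": 10},{"tx": 86.8,"ty": -47.5,"tz": 0,"turn": 0,"hand": 10},{"tx": 86.8,"ty": -47.5,"tz": 0,"turn": 0,"hand": 10}]}}

```text
clock: 26.58
tool_pos: [531.1, -62.9, 75.8]
ee_rot: [-0.012, 0.859, 0.512, -0.009]
force: [-16.3, 8.8, 18.5]
finger_gap: 0.26
```

```bash
python3 -c "
from cov import *
c=cov((335,0,520,300),16);s=r.read_state();print(s['ee_rot'])"
```

```text
[531.12438607 -62.87892445  75.79383463] [-16.25713729   8.76781747  18.52462381] [1.71175465 3.05098291 0.01064502]
origin nt 495.9779703178366 199.79488857523066
(358, 155, 121, 107) [ 612.9 -108.8] [84.8 82.7] 60.5 nt 589.7391572265625 198.76114398956295
[-0.01144979  0.85903929  0.51171014 -0.00855239]
```

Pushing pressed the tip onto the board through arm compliance (18 N), which stalled it a little early. I'll unload z slightly and push the remaining distance.

Request:
{"op": "play_rows", "data": {"rows": [{"tx": 0,"ty": 0,"tz": 0.8,"turn": 0,"hand": 10},{"tx": 0,"ty": 0,"tz": 1.2,"turn": 0,"hand": 10},{"tx": 3.5,"ty": -1.9,"tz": 1.2,"turn": 0,"hand": 10},{"tx": 7,"ty": -3.8,"tz": 1.2,"turn": 0,"hand": 10},{"tx": 10.5,"ty": -5.8,"tz": 1.2,"turn": 0,"hand": 10},{"tx": 10.5,"ty": -5.8,"tz": 1.2,"turn": 0,"hand": 10}]}}

```text
clock: 27.38
tool_pos: [536.5, -64.6, 77.5]
ee_rot: [-0.016, 0.858, 0.512, -0.012]
force: [-13.1, 6.4, 14.6]
finger_gap: 0.259
```

```bash
python3 -c "
from cov import *
c=cov((335,0,520,300),16);s=r.read_state();print(s['ee_rot'])"
```

```text
[536.49836023 -64.6278005   77.47075727] [-13.13157251   6.44858703  14.61596142] [ 1.4753436   2.82194248 -0.06651325]
origin nt 501.53040616261933 200.8406318687015
(352, 156, 120, 107) [ 613.  -108.9] [85.4 82.5] 60.7 nt 589.854262878418 198.75457235717772
[-0.01636548  0.85846286  0.51247171 -0.01210082]
```

Request:
{"op": "play_rows", "data": {"rows": [{"tx": -0.9,"ty": 0.5,"tz": 0,"turn": 0,"hand": 10},{"tx": -1.8,"ty": 1,"tz": 0.5,"turn": 0,"hand": 10},{"tx": -1.8,"ty": 1,"tz": 3,"turn": 0,"hand": 10},{"tx": -1.8,"ty": 1,"tz": 6,"turn": 0,"hand": 10},{"tx": -1.8,"ty": 1,"tz": 10,"turn": 0,"hand": 10},{"tx": -1.8,"ty": 1,"tz": 15,"turn": 0,"hand": 10},{"tx": -1.8,"ty": 1,"tz": 20,"turn": 0,"hand": 10},{"tx": -1.8,"ty": 1,"tz": 25,"turn": 0,"hand": 10},{"tx": -1.8,"ty": 1,"tz": 30,"turn": 0,"hand": 10},{"tx": -1.8,"ty": 1,"tz": 34,"turn": 0,"hand": 10},{"tx": -1.8,"ty": 1,"tz": 36,"turn": 0,"hand": 10},{"tx": -1.8,"ty": 1,"tz": 36,"turn": 0,"hand": 10},{"tx": -1.8,"ty": 1,"tz": 36,"turn": 0,"hand": 10}]}}

```text
clock: 29.05
tool_pos: [534.5, -63.7, 113.3]
ee_rot: [-0.017, 0.858, 0.512, -0.012]
force: [0.1, -0.1, -5.5]
finger_gap: 0.253
```

```bash
python3 -c "
from cov import *
c=cov((335,0,520,300),54)
F=[]
for _ in range(6): r.camera('wrist'); s=r.read_state(); F.append(s['force'])
print(np.mean(F,0),s['ee_rot'])
cv2.imwrite('pics/w10.png',c['image'][:,:,::-1])"
```

```text
[534.47512546 -63.65227636 113.27067342] [ 0.07471863 -0.12624201 -5.52096001] [0.14371573 0.2599402  0.00068118]
origin nt 499.2877776790368 200.72501384936155
(352, 156, 119, 107) [ 610.3 -106.3] [84.6 81.1] 61.3 nt 586.2892346191406 199.7090941772461
[-0.2535147   0.13543954 -5.01212585] [-0.01642772  0.85845412  0.51248315 -0.01215242]
```

View pics/w10.png

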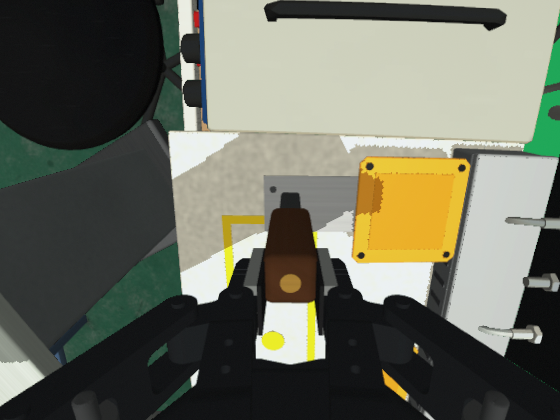

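Fz is about -5.1 N against -1.6 N empty, so the net is about 3.5 N: a heavy cover, for red. Lifting and carrying it over.

Request:
{"op": "play_rows", "data": {"rows": [{"tx": 0,"ty": 0,"tz": 4,"turn": 0,"hand": 10},{"tx": 0,"ty": 0,"tz": 12,"turn": 0,"hand": 10},{"tx": 0,"ty": 0,"tz": 25,"turn": 0,"hand": 10},{"tx": 0,"ty": 0,"tz": 41,"turn": 0,"hand": 10},{"tx": 0,"ty": 0,"tz": 58,"turn": 0,"hand": 10},{"tx": 0,"ty": 0,"tz": 75,"turn": 0,"hand": 10},{"tx": 0,"ty": 0,"tz": 92,"turn": 0,"hand": 10},{"tx": 0,"ty": 0,"tz": 109,"turn": 0,"hand": 10},{"tx": 0,"ty": 0,"tz": 126,"turn": 0,"hand": 10},{"tx": -1,"ty": 3,"tz": 143,"turn": 0.01,"hand": 10},{"tx": -3,"ty": 9,"tz": 159,"turn": 0.031,"hand": 10},{"tx": -6,"ty": 19,"tz": 172,"turn": 0.065,"hand": 10},{"tx": -9,"ty": 32,"tz": 182,"turn": 0.11,"hand": 10},{"tx": -14,"ty": 47,"tz": 188,"turn": 0.162,"hand": 10},{"tx": -18,"ty": 63,"tz": 190,"turn": 0.217,"hand": 10},{"tx": -23,"ty": 79,"tz": 190,"turn": 0.272,"hand": 10},{"tx": -28,"ty": 93,"tz": 190,"turn": 0.32,"hand": 10},{"tx": -31,"ty": 103,"tz": 190,"turn": 0.354,"hand": 10},{"tx": -32,"ty": 108,"tz": 190,"turn": 0.37,"hand": 10},{"tx": -32,"ty": 109,"tz": 190,"turn": 0.374,"hand": 10}]}}

```text
clock: 31.9
tool_pos: [502.7, 45.3, 303.4]
ee_rot: [-0.014, 0.748, 0.663, -0.015]
force: [-0.1, 0.3, -4.2]
finger_gap: 0.254
```

Request:
{"op": "play_rows", "data": {"rows": [{"tx": -1,"ty": 4,"tz": 0,"turn": 0.013,"hand": 10},{"tx": -4,"ty": 12,"tz": 0,"turn": 0.041,"hand": 10},{"tx": -7,"ty": 25,"tz": 0,"turn": 0.086,"hand": 10},{"tx": -12,"ty": 42,"tz": 0,"turn": 0.144,"hand": 10},{"tx": -18,"ty": 60,"tz": 0,"turn": 0.206,"hand": 10},{"tx": -23,"ty": 79,"tz": 0,"turn": 0.272,"hand": 10},{"tx": -29,"ty": 98,"tz": 0,"turn": 0.337,"hand": 10},{"tx": -35,"ty": 118,"tz": 0,"turn": 0.406,"hand": 10},{"tx": -41,"ty": 138,"tz": 0,"turn": 0.475,"hand": 10},{"tx": -47,"ty": 158,"tz": 0,"turn": 0.543,"hand": 10},{"tx": -53,"ty": 178,"tz": 0,"turn": 0.612,"hand": 10},{"tx": -59,"ty": 198,"tz": 0,"turn": 0.681,"hand": 10},{"tx": -65,"ty": 218,"tz": 0,"turn": 0.75,"hand": 10},{"tx": -71,"ty": 238,"tz": 0,"turn": 0.819,"hand": 10},{"tx": -77,"ty": 258,"tz": 0,"turn": 0.888,"hand": 10},{"tx": -83,"ty": 278,"tz": 0,"turn": 0.957,"hand": 10},{"tx": -88,"ty": 296,"tz": 0,"turn": 1.018,"hand": 10},{"tx": -92,"ty": 310,"tz": 0,"turn": 1.066,"hand": 10},{"tx": -95,"ty": 318,"tz": 0,"turn": 1.094,"hand": 10},{"tx": -95,"ty": 320,"tz": 0,"turn": 1.101,"hand": 10}]}}

```text
clock: 34.4
tool_pos: [407.4, 365.7, 303.3]
ee_rot: [-0.004, 0.29, 0.957, -0.02]
force: [-0.1, -0.4, -5.7]
finger_gap: 0.256
```

```bash
cat >> rk.py <<'E'
def cover_on(C,h=57,x0=330,x1=520,y1=300):
    u,w,s=rel(C);o=s['tool_pos'];c=r.camera('wrist');hsv=cv2.cvtColor(c['image'],cv2.COLOR_RGB2HSV);m=cv2.inRange(hsv,(8,90,60),(32,255,255));m[:,:x0]=0;m[:,x1:]=0;m[:130]=0;m[y1:]=0
    a0=np.arctan2(s['ee_rot'][2],s['ee_rot'][1])*2-np.pi/2;f=np.array([np.cos(a0),np.sin(a0)])
    for k in cv2.findContours(m,cv2.RETR_EXTERNAL,cv2.CHAIN_APPROX_NONE)[0]:
        if cv2.contourArea(k)>1000:
            a=cv2.minAreaRect(np.array([onz(c,x,y,o[2]-h)[:2] for x,y in k[:,0]],np.float32));p=np.array(a[0])-C;q=np.array(a[0])-o[:2]
            print(cv2.boundingRect(k),np.round(a[1],1),round(a[2],1),'rack xy',p@u,p@w,'ahead/left of tool',q@f,q@[-f[1],f[0]])
    return c
E
python3 -c "
from rk import *
c=cover_on(np.array([422.2,421.2]));cv2.imwrite('pics/w11.png',c['image'][:,:,::-1])
"
```

```text
[407.4 365.7 303.3] yaw 56.28 rack xy of tool -55.4 -15.3 F [-0.1 -0.4 -5.7] [-0.0039  0.2899  0.9568 -0.0202]
(346, 156, 125, 107) [85.7 83.7] 55.9 rack xy 28.08447464143913 -21.482332322252013 ahead/left of tool 83.65642990383844 -1.3205014962004071
```

Request:
{"op": "play_rows", "data": {"rows": [{"tx": -0.5,"ty": 3,"tz": 0,"turn": 0.008,"hand": 10},{"tx": -1.5,"ty": 8,"tz": -3,"turn": 0.022,"hand": 10},{"tx": -3,"ty": 14,"tz": -10,"turn": 0.038,"hand": 10},{"tx": -4,"ty": 18,"tz": -22,"turn": 0.05,"hand": 10},{"tx": -4.5,"ty": 20.5,"tz": -38,"turn": 0.057,"hand": 10},{"tx": -4.5,"ty": 20.5,"tz": -56,"turn": 0.057,"hand": 10},{"tx": -4.5,"ty": 20.5,"tz": -75,"turn": 0.057,"hand": 10},{"tx": -4.5,"ty": 20.5,"tz": -94,"turn": 0.057,"hand": 10},{"tx": -4.5,"ty": 20.5,"tz": -113,"turn": 0.057,"hand": 10},{"tx": -4.5,"ty": 20.5,"tz": -131,"turn": 0.057,"hand": 10},{"tx": -4.5,"ty": 20.5,"tz": -148,"turn": 0.057,"hand": 10},{"tx": -4.5,"ty": 20.5,"tz": -161,"turn": 0.057,"hand": 10},{"tx": -4.5,"ty": 20.5,"tz": -170,"turn": 0.057,"hand": 10},{"tx": -4.5,"ty": 20.5,"tz": -175,"turn": 0.057,"hand": 10},{"tx": -4.5,"ty": 20.5,"tz": -177,"turn": 0.057,"hand": 10},{"tx": -4.5,"ty": 20.5,"tz": -177,"turn": 0.057,"hand": 10}]}}

```text
clock: 36.45
tool_pos: [403.5, 386.2, 126.6]
ee_rot: [-0.003, 0.263, 0.965, -0.02]
force: [0.6, 0.1, -5.0]
finger_gap: 0.258
```

```bash
python3 -c "
from rk import *
c=cover_on(np.array([422.2,421.2]),60);cv2.imwrite('pics/w12.png',c['image'][:,:,::-1])
"
```

```text
[403.5 386.2 126.6] yaw 59.49 rack xy of tool -39.7 -1.6 F [ 0.6  0.1 -5. ] [-0.0029  0.2631  0.9646 -0.0199]
(350, 273, 93, 27) [75.4 24.3] 60.4 rack xy 44.44619671266639 -67.88895183040371 ahead/left of tool 84.28128836655733 -66.0924426825282
(332, 156, 139, 107) [97.1 84.9] 59.0 rack xy 39.758309231368315 -4.203983057857492 ahead/left of tool 79.41712432657894 -2.4206950640618174
```

View pics/w12.png

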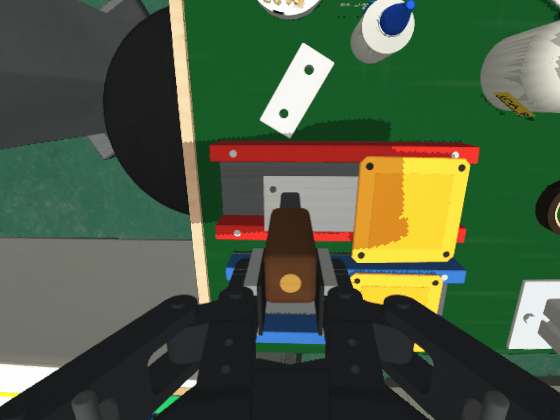

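The cover is over the red rack's far half, about 4 mm to the right of the centre line. I'll nudge it 2.5 mm left while lowering.

Request:
{"op": "play_rows", "data": {"rows": [{"tx": -1,"ty": 0.6,"tz": -4,"turn": 0,"hand": 10},{"tx": -2.2,"ty": 1.3,"tz": -11,"turn": 0,"hand": 10},{"tx": -2.2,"ty": 1.3,"tz": -18,"turn": 0,"hand": 10},{"tx": -2.2,"ty": 1.3,"tz": -23,"turn": 0,"hand": 10},{"tx": -2.2,"ty": 1.3,"tz": -27,"turn": 0,"hand": 10},{"tx": -2.2,"ty": 1.3,"tz": -31,"turn": 0,"hand": 10},{"tx": -2.2,"ty": 1.3,"tz": -36,"turn": 0,"hand": 10},{"tx": -2.2,"ty": 1.3,"tz": -40,"turn": 0,"hand": 10},{"tx": -2.2,"ty": 1.3,"tz": -41,"turn": 0,"hand": 10},{"tx": -2.2,"ty": 1.3,"tz": -41,"turn": 0,"hand": 10}]}}

```text
clock: 37.75
tool_pos: [401.4, 387.6, 85.8]
ee_rot: [-0.003, 0.263, 0.965, -0.02]
force: [-0.4, 0.0, -1.2]
finger_gap: 0.26
```

```bash
python3 -c "
from rk import *
c=cover_on(np.array([422.2,421.2]),45)
"
```

```text
[401.4 387.6  85.8] yaw 59.49 rack xy of tool -39.5 1.0 F [-0.4  0.  -1.2] [-0.0029  0.2631  0.9646 -0.0197]
(352, 159, 141, 116) [90.6 85.5] 57.7 rack xy 51.0963061204265 -2.2201762731962447 ahead/left of tool 90.60263896234108 -2.941804398457066
```

Request:
{"op": "play_rows", "data": {"rows": [{"tx": -5,"ty": -8.6,"tz": 0,"turn": 0,"hand": 10},{"tx": -12.6,"ty": -21.6,"tz": 0,"turn": 0,"hand": 10},{"tx": -20.2,"ty": -34.5,"tz": 0,"turn": 0,"hand": 10},{"tx": -27.8,"ty": -47.5,"tz": 0,"turn": 0,"hand": 10},{"tx": -35.4,"ty": -60.4,"tz": 0,"turn": 0,"hand": 10},{"tx": -43,"ty": -73.4,"tz": 0,"turn": 0,"hand": 10},{"tx": -50.5,"ty": -86.3,"tz": 0,"turn": 0,"hand": 10},{"tx": -55.5,"ty": -94.9,"tz": 0,"turn": 0,"hand": 10},{"tx": -55.5,"ty": -94.9,"tz": 20,"turn": 0,"hand": 10},{"tx": -55.5,"ty": -94.9,"tz": 55,"turn": 0,"hand": 10},{"tx": -55.5,"ty": -94.9,"tz": 100,"turn": 0,"hand": 10},{"tx": -55.5,"ty": -94.9,"tz": 145,"turn": 0,"hand": 10},{"tx": -55.5,"ty": -94.9,"tz": 170,"turn": 0,"hand": 10},{"tx": -55.5,"ty": -94.9,"tz": 175,"turn": 0,"hand": 10},{"tx": -55.5,"ty": -94.9,"tz": 175,"turn": 0,"hand": 10}]}}

```text
clock: 39.67
tool_pos: [345.6, 292.4, 260.1]
ee_rot: [-0.003, 0.263, 0.965, -0.02]
force: [-0.2, 0.2, -1.7]
finger_gap: 0.257
```

```bash
python3 -c "
from rk import *
C=np.array([422.2,421.2]);u,w,s=rel(C);c=snap('wrist','w13.png')
hsv=cv2.cvtColor(c['image'],cv2.COLOR_RGB2HSV);m=cv2.inRange(hsv,(8,90,60),(32,255,255));m[:,:390]=0
for k in cv2.findContours(m,cv2.RETR_EXTERNAL,cv2.CHAIN_APPROX_NONE)[0]:
    if cv2.contourArea(k)>500:
        a=cv2.minAreaRect(np.array([onz(c,x,y,41)[:2] for x,y in k[:,0]],np.float32))
        for C in ((422.2,421.2),(521.1,370.7)):
          p=np.array(a[0])-C;print(cv2.boundingRect(k),np.round(a[0],1),np.round(a[1],1),round(a[2],1),'rack xy',p@u,p@w)
"
```

```text
[345.6 292.4 260.1] yaw 59.49 rack xy of tool -149.9 1.0 F [-0.2  0.2 -1.7] [-0.003   0.263   0.9646 -0.0201]
(414, 224, 72, 60) [545.4 408.3] [85.8 85. ] 58.8 rack xy 51.10200267056058 -112.88975435481329
(414, 224, 72, 60) [545.4 408.3] [85.8 85. ] 58.8 rack xy 44.708947403125705 -2.026826176149676
(424, 136, 76, 71) [449.6 463.5] [90.1 85.2] 58.5 rack xy 50.340843961173626 -2.3065784273390477
(424, 136, 76, 71) [449.6 463.5] [90.1 85.2] 58.5 rack xy 43.94778869373876 108.55634975132457
```

The red cover reads x≈+50, y≈-2, and the blue one is unchanged. Now to the right-hand cover (n=583.3, t=3), arcing around the base.

Request:
{"op": "play_rows", "data": {"rows": [{"tx": 8,"ty": -12,"tz": 0,"turn": -0.05,"hand": 10},{"tx": 24,"ty": -37,"tz": 0,"turn": -0.14,"hand": 10},{"tx": 43,"ty": -67,"tz": 0,"turn": -0.24,"hand": 10},{"tx": 62,"ty": -100,"tz": 0,"turn": -0.34,"hand": 10},{"tx": 82,"ty": -135,"tz": 0,"turn": -0.44,"hand": 10},{"tx": 102,"ty": -170,"tz": 0,"turn": -0.55,"hand": 10},{"tx": 118,"ty": -205,"tz": 0,"turn": -0.66,"hand": 10},{"tx": 124,"ty": -240,"tz": 0,"turn": -0.77,"hand": 10},{"tx": 122,"ty": -275,"tz": 0,"turn": -0.88,"hand": 10},{"tx": 110,"ty": -310,"tz": 0,"turn": -0.99,"hand": 10},{"tx": 92,"ty": -345,"tz": 0,"turn": -1.1,"hand": 10},{"tx": 74,"ty": -380,"tz": 0,"turn": -1.21,"hand": 10},{"tx": 54,"ty": -415,"tz": 0,"turn": -1.32,"hand": 10},{"tx": 34,"ty": -448,"tz": 0,"turn": -1.43,"hand": 10},{"tx": 18,"ty": -473,"tz": 0,"turn": -1.51,"hand": 10},{"tx": 10,"ty": -485,"tz": -20,"turn": -1.539,"hand": 10},{"tx": 10,"ty": -485.5,"tz": -60,"turn": -1.539,"hand": 10},{"tx": 10,"ty": -485.5,"tz": -105,"turn": -1.539,"hand": 10},{"tx": 10,"ty": -485.5,"tz": -145,"turn": -1.539,"hand": 10},{"tx": 10,"ty": -485.5,"tz": -160,"turn": -1.539,"hand": 10}]}}

```text
clock: 42.22
tool_pos: [351.7, -193.1, 96.2]
ee_rot: [-0.02, 0.861, 0.509, -0.014]
force: [-0.0, -0.3, -1.4]
finger_gap: 0.258
```

Request:
{"op": "play_rows", "data": {"rows": [{"tx": 0,"ty": 0,"tz": 0,"turn": 0,"hand": 10},{"tx": 0,"ty": 0,"tz": 0,"turn": 0,"hand": 10}]}}

```text
clock: 42.48
tool_pos: [351.2, -193.6, 96.2]
ee_rot: [-0.02, 0.861, 0.508, -0.015]
force: [0.2, 0.2, -0.9]
finger_gap: 0.256
```

```bash
python3 -c "
from cov import *
c=cov((400,0,560,330),14);cv2.imwrite('pics/w14.png',c['image'][:,:,::-1])
s=r.read_state();a=np.arctan2(s['ee_rot'][2],s['ee_rot'][1]);print('yaw',np.degrees(2*a)-90,s['ee_rot'])
"
```

```text
[ 351.19088876 -193.62094453   96.19341429] [ 0.20139515  0.2119222  -0.9456693 ] [-0.03819698 -0.08057042  0.03189457]
origin nt 400.93246281970346 -1.2339417489953632
(459, 142, 101, 106) [ 513.5 -277.6] [84.1 84.9] 57.2 nt 583.6092281494141 3.028059539794924
yaw -28.915425791620798 [-0.01948182  0.86100412  0.50802651 -0.01419223]
```

View pics/w14.png

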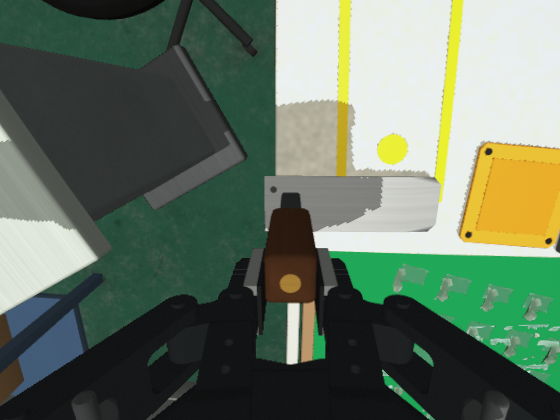

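Blade aligned; the arm has picked up a ~0.045 rad tip-down tilt. I'll press the tip on the bare board to bend it back before the push.

Request:
{"op": "play_rows", "data": {"rows": [{"tx": 1.2,"ty": 2.2,"tz": -8,"turn": 0,"hand": 10},{"tx": 1.2,"ty": 2.2,"tz": -16,"turn": 0,"hand": 10},{"tx": 1.2,"ty": 2.2,"tz": -18,"turn": 0,"hand": 10},{"tx": 1.2,"ty": 2.2,"tz": -19,"turn": 0,"hand": 10},{"tx": 1.2,"ty": 2.2,"tz": -20,"turn": 0,"hand": 10},{"tx": 1.2,"ty": 2.2,"tz": -20.5,"turn": 0,"hand": 10},{"tx": 1.2,"ty": 2.2,"tz": -20.5,"turn": 0,"hand": 10}]}}

```text
clock: 43.4
tool_pos: [351.9, -190.9, 77.8]
ee_rot: [-0.02, 0.861, 0.508, -0.015]
force: [-7.4, 3.2, 15.1]
finger_gap: 0.256
```

```bash
cat > st.py <<'E'
from h import *
from scipy.spatial.transform import Rotation as R
s=r.read_state();q=s['ee_rot'];M=R.from_quat([q[1],q[2],q[3],q[0]]).as_matrix();n=np.array([.877,-.48,0]);t=np.array([.48,.877,0])
print(s['clock'],s['tool_pos'].round(2),'F',s['force'].round(1),'T',s['wrist_torque'].round(2),'tipdown',-(M[:,2]@n).round(4),'side',(M[:,2]@t).round(4),'nt',(s['tool_pos']@n).round(1),(s['tool_pos']@t).round(1))
E
python3 st.py
```

```text
43.4 [ 351.92 -190.86   77.77] F [-7.4  3.2 15.1] T [ 0.61  1.07 -0.01] tipdown 0.0506 side -0.0055 nt 400.2 1.5
```

Request:
{"op": "play_rows", "data": {"rows": [{"tx": -3.5,"ty": 1.9,"tz": -2,"turn": 0,"hand": 10},{"tx": -7,"ty": 3.8,"tz": -3,"turn": 0,"hand": 10},{"tx": -10.5,"ty": 5.8,"tz": -3,"turn": 0,"hand": 10}]}}

```text
clock: 43.78
tool_pos: [345.2, -186.8, 76.3]
ee_rot: [-0.017, 0.861, 0.508, -0.013]
force: [3.9, -2.6, 5.1]
finger_gap: 0.257
```

```bash
python3 st.py
```

```text
43.775 [ 345.18 -186.79   76.34] F [ 3.9 -2.6  5.1] T [-0.94 -1.97 -0.04] tipdown 0.0417 side -0.0051 nt 392.4 1.9
```

Request:
{"op": "play_rows", "data": {"rows": [{"tx": 0,"ty": 0,"tz": 4,"turn": 0,"hand": 10},{"tx": 10,"ty": -5.5,"tz": 4,"turn": 0,"hand": 10},{"tx": 17.5,"ty": -9.6,"tz": 3,"turn": 0,"hand": 10},{"tx": 17.5,"ty": -9.6,"tz": -2,"turn": 0,"hand": 10},{"tx": 14,"ty": -7.7,"tz": -3,"turn": 0,"hand": 10},{"tx": 7,"ty": -3.8,"tz": -4,"turn": 0,"hand": 10},{"tx": 0,"ty": 0,"tz": -4.5,"turn": 0,"hand": 10}]}}

```text
clock: 44.65
tool_pos: [352.3, -190.1, 74.4]
ee_rot: [-0.01, 0.861, 0.508, -0.008]
force: [3.4, -1.2, 5.9]
finger_gap: 0.256
```

```bash
python3 st.py
```

```text
44.65 [ 352.27 -190.1    74.45] F [ 3.4 -1.2  5.9] T [-1.01 -2.15 -0.06] tipdown 0.026 side -0.0042 nt 400.2 2.4
```

Each cycle takes off about 0.015 rad; repeating it.

Request:
{"op": "play_rows", "data": {"rows": [{"tx": 0,"ty": 0,"tz": 4,"turn": 0,"hand": 10},{"tx": 5,"ty": -2.7,"tz": 4,"turn": 0,"hand": 10},{"tx": 10,"ty": -5.4,"tz": 3,"turn": 0,"hand": 10},{"tx": 10,"ty": -5.4,"tz": -2,"turn": 0,"hand": 10},{"tx": 6,"ty": -3.3,"tz": -3.5,"turn": 0,"hand": 10},{"tx": 0,"ty": 0,"tz": -4.5,"turn": 0,"hand": 10},{"tx": -7,"ty": 3.8,"tz": -5,"turn": 0,"hand": 10}]}}

```text
clock: 45.52
tool_pos: [354.0, -190.9, 73.4]
ee_rot: [-0.002, 0.861, 0.508, -0.003]
force: [7.2, -5.7, 15.7]
finger_gap: 0.257
```

```bash
python3 st.py
```

```text
45.525 [ 354.01 -190.93   73.37] F [ 7.2 -5.7 15.7] T [-1.79 -2.89 -0.04] tipdown 0.0064 side -0.0039 nt 402.1 2.5
```

Request:
{"op": "play_rows", "data": {"rows": [{"tx": -0.6,"ty": -1,"tz": 2,"turn": 0,"hand": 10},{"tx": -0.6,"ty": -1,"tz": 0.4,"turn": 0,"hand": 10},{"tx": 8.2,"ty": -5.8,"tz": 0.3,"turn": 0,"hand": 10},{"tx": 16.9,"ty": -10.6,"tz": 0.3,"turn": 0,"hand": 10},{"tx": 25.7,"ty": -15.4,"tz": 0.3,"turn": 0,"hand": 10},{"tx": 34.5,"ty": -20.2,"tz": 0.3,"turn": 0,"hand": 10},{"tx": 43.3,"ty": -25,"tz": 0.3,"turn": 0,"hand": 10},{"tx": 52,"ty": -29.8,"tz": 0.3,"turn": 0,"hand": 10},{"tx": 60.8,"ty": -34.6,"tz": 0.5,"turn": 0,"hand": 10},{"tx": 69.6,"ty": -39.4,"tz": 0.7,"turn": 0,"hand": 10},{"tx": 77,"ty": -43.5,"tz": 0.8,"turn": 0,"hand": 10},{"tx": 83,"ty": -46.8,"tz": 1,"turn": 0,"hand": 10},{"tx": 88,"ty": -49.5,"tz": 1.2,"turn": 0,"hand": 10},{"tx": 92,"ty": -51.7,"tz": 1.4,"turn": 0,"hand": 10},{"tx": 92,"ty": -51.7,"tz": 1.4,"turn": 0,"hand": 10}]}}

```text
clock: 47.4
tool_pos: [436.9, -237.2, 74.0]
ee_rot: [-0.011, 0.861, 0.509, -0.01]
force: [-17.4, 9.7, 22.3]
finger_gap: 0.254
```

```bash
python3 st.py; python3 -c "
from cov import *
c=cov((335,0,520,300),16)"
```

```text
47.4 [ 436.86 -237.21   74.02] F [-17.4   9.7  22.3] T [1.97 3.44 0.01] tipdown 0.0288 side -0.0055 nt 497.0 1.7
[ 436.85757893 -237.21028914   74.0181604 ] [-17.43726934   9.69978185  22.30075276] [1.97459633 3.44168044 0.00784712]
origin nt 496.9850355106617 1.6582143144875374
(353, 154, 121, 108) [ 514.7 -280.6] [85.1 82.5] 60.3 nt 586.0755352172852 0.9259447937011487
```

Cover is 89 mm ahead of the handle, square to the duct. Lifting.

Request:
{"op": "play_rows", "data": {"rows": [{"tx": -0.9,"ty": 0.5,"tz": 0,"turn": 0,"hand": 10},{"tx": -1.8,"ty": 1,"tz": 0.8,"turn": 0,"hand": 10},{"tx": -1.8,"ty": 1,"tz": 3,"turn": 0,"hand": 10},{"tx": -1.8,"ty": 1,"tz": 6,"turn": 0,"hand": 10},{"tx": -1.8,"ty": 1,"tz": 10,"turn": 0,"hand": 10},{"tx": -1.8,"ty": 1,"tz": 15,"turn": 0,"hand": 10},{"tx": -1.8,"ty": 1,"tz": 20,"turn": 0,"hand": 10},{"tx": -1.8,"ty": 1,"tz": 25,"turn": 0,"hand": 10},{"tx": -1.8,"ty": 1,"tz": 30,"turn": 0,"hand": 10},{"tx": -1.8,"ty": 1,"tz": 34,"turn": 0,"hand": 10},{"tx": -1.8,"ty": 1,"tz": 36,"turn": 0,"hand": 10},{"tx": -1.8,"ty": 1,"tz": 36,"turn": 0,"hand": 10},{"tx": -1.8,"ty": 1,"tz": 36,"turn": 0,"hand": 10}]}}

```text
clock: 49.08
tool_pos: [434.8, -236.1, 109.8]
ee_rot: [-0.011, 0.861, 0.508, -0.01]
force: [0.2, -1.0, -4.5]
finger_gap: 0.255
```

```bash
python3 st.py; python3 -c "
from cov import *
c=cov((335,0,520,300),52)
F=[]
for _ in range(6): r.camera('wrist'); s=r.read_state(); F.append(s['force'])
print(np.mean(F,0),s['ee_rot'])
cv2.imwrite('pics/w15.png',c['image'][:,:,::-1])"
```

```text
49.075 [ 434.82 -236.14  109.81] F [ 0.2 -1.  -4.5] T [ 0.11  0.23 -0.05] tipdown 0.0292 side -0.0055 nt 494.7 1.6
[ 434.82490243 -236.1433315   109.80513352] [ 0.20178143 -0.96002194 -4.53951672] [ 0.10835891  0.22654943 -0.05081678]
origin nt 494.6902385524774 1.618251443047427
(352, 154, 120, 108) [ 511.7 -278.7] [84.6 82.2] 60.9 nt 582.5690092163086 1.1727920837402337
[-0.06758147 -0.15438551 -5.59687501] [-0.01102037  0.86092108  0.50852578 -0.00974573]
```

Fz is about -5.3 N, so heavy again: red rack, near half. Carrying it over.

Request:
{"op": "play_rows", "data": {"rows": [{"tx": 0,"ty": 0,"tz": 4,"turn": 0,"hand": 10},{"tx": 0,"ty": 0,"tz": 12,"turn": 0,"hand": 10},{"tx": 0,"ty": 0,"tz": 25,"turn": 0,"hand": 10},{"tx": 0,"ty": 0,"tz": 41,"turn": 0,"hand": 10},{"tx": 0,"ty": 0,"tz": 58,"turn": 0,"hand": 10},{"tx": 0,"ty": 0,"tz": 75,"turn": 0,"hand": 10},{"tx": 0,"ty": 0,"tz": 92,"turn": 0,"hand": 10},{"tx": 0,"ty": 0,"tz": 109,"turn": 0,"hand": 10},{"tx": 0,"ty": 0,"tz": 126,"turn": 0,"hand": 10},{"tx": 1,"ty": 3,"tz": 143,"turn": 0.01,"hand": 10},{"tx": 2,"ty": 9,"tz": 159,"turn": 0.031,"hand": 10},{"tx": 4,"ty": 19,"tz": 172,"turn": 0.065,"hand": 10},{"tx": 7,"ty": 32,"tz": 182,"turn": 0.11,"hand": 10},{"tx": 10,"ty": 47,"tz": 188,"turn": 0.162,"hand": 10},{"tx": 13,"ty": 63,"tz": 190,"turn": 0.217,"hand": 10},{"tx": 16,"ty": 79,"tz": 190,"turn": 0.272,"hand": 10},{"tx": 19,"ty": 93,"tz": 190,"turn": 0.32,"hand": 10},{"tx": 21,"ty": 103,"tz": 190,"turn": 0.354,"hand": 10},{"tx": 22,"ty": 108,"tz": 190,"turn": 0.37,"hand": 10},{"tx": 22,"ty": 109,"tz": 190,"turn": 0.374,"hand": 10}]}}

```text
clock: 51.92
tool_pos: [457.0, -127.2, 299.9]
ee_rot: [-0.009, 0.751, 0.66, -0.012]
force: [0.7, -0.1, -4.4]
finger_gap: 0.255
```

Request:
{"op": "play_rows", "data": {"rows": [{"tx": 1,"ty": 4,"tz": 0,"turn": 0.012,"hand": 10},{"tx": 3,"ty": 12,"tz": 0,"turn": 0.035,"hand": 10},{"tx": 7,"ty": 25,"tz": 0,"turn": 0.073,"hand": 10},{"tx": 11,"ty": 42,"tz": 0,"turn": 0.122,"hand": 10},{"tx": 15,"ty": 60,"tz": 0,"turn": 0.174,"hand": 10},{"tx": 19,"ty": 79,"tz": 0,"turn": 0.23,"hand": 10},{"tx": 22,"ty": 98,"tz": 0,"turn": 0.285,"hand": 10},{"tx": 24,"ty": 118,"tz": 0,"turn": 0.343,"hand": 10},{"tx": 25,"ty": 138,"tz": 0,"turn": 0.401,"hand": 10},{"tx": 25,"ty": 158,"tz": 0,"turn": 0.459,"hand": 10},{"tx": 23,"ty": 178,"tz": 0,"turn": 0.517,"hand": 10},{"tx": 20,"ty": 198,"tz": 0,"turn": 0.575,"hand": 10},{"tx": 15,"ty": 218,"tz": 0,"turn": 0.634,"hand": 10},{"tx": 9,"ty": 238,"tz": 0,"turn": 0.692,"hand": 10},{"tx": 1,"ty": 258,"tz": 0,"turn": 0.75,"hand": 10},{"tx": -8,"ty": 278,"tz": 0,"turn": 0.808,"hand": 10},{"tx": -18,"ty": 296,"tz": 0,"turn": 0.86,"hand": 10},{"tx": -27,"ty": 310,"tz": 0,"turn": 0.901,"hand": 10},{"tx": -34,"ty": 318,"tz": 0,"turn": 0.924,"hand": 10},{"tx": -37,"ty": 320,"tz": 0,"turn": 0.93,"hand": 10}]}}

```text
clock: 54.42
tool_pos: [419.5, 193.1, 299.9]
ee_rot: [-0.003, 0.375, 0.927, -0.015]
force: [1.0, -0.3, -5.0]
finger_gap: 0.256
```

```bash
python3 -c "
from rk import *
c=cover_on(np.array([422.2,421.2]),59.5)"
```

```text
[419.5 193.1 299.9] yaw 45.94 rack xy of tool -198.2 -112.9 F [ 1.  -0.3 -5. ] [-0.0025  0.3751  0.9269 -0.0147]
(330, 130, 186, 170) [101.6 143.3] 28.7 rack xy -107.9541207437886 -129.84006861450067 ahead/left of tool 91.64963006750367 4.956048599409662
```

Request:
{"op": "play_rows", "data": {"rows": [{"tx": -2,"ty": 4,"tz": 0,"turn": 0.009,"hand": 10},{"tx": -7,"ty": 12,"tz": 0,"turn": 0.026,"hand": 10},{"tx": -14,"ty": 25,"tz": 0,"turn": 0.053,"hand": 10},{"tx": -24,"ty": 42,"tz": 0,"turn": 0.088,"hand": 10},{"tx": -34,"ty": 59,"tz": 0,"turn": 0.124,"hand": 10},{"tx": -44,"ty": 76,"tz": -3,"turn": 0.16,"hand": 10},{"tx": -53,"ty": 92,"tz": -10,"turn": 0.194,"hand": 10},{"tx": -60,"ty": 104,"tz": -22,"turn": 0.22,"hand": 10},{"tx": -64,"ty": 111,"tz": -38,"turn": 0.234,"hand": 10},{"tx": -64.8,"ty": 112.4,"tz": -56,"turn": 0.2375,"hand": 10},{"tx": -64.8,"ty": 112.4,"tz": -75,"turn": 0.2375,"hand": 10},{"tx": -64.8,"ty": 112.4,"tz": -94,"turn": 0.2375,"hand": 10},{"tx": -64.8,"ty": 112.4,"tz": -113,"turn": 0.2375,"hand": 10},{"tx": -64.8,"ty": 112.4,"tz": -131,"turn": 0.2375,"hand": 10},{"tx": -64.8,"ty": 112.4,"tz": -148,"turn": 0.2375,"hand": 10},{"tx": -64.8,"ty": 112.4,"tz": -160,"turn": 0.2375,"hand": 10},{"tx": -64.8,"ty": 112.4,"tz": -168,"turn": 0.2375,"hand": 10},{"tx": -64.8,"ty": 112.4,"tz": -172,"turn": 0.2375,"hand": 10},{"tx": -64.8,"ty": 112.4,"tz": -173,"turn": 0.2375,"hand": 10},{"tx": -64.8,"ty": 112.4,"tz": -173,"turn": 0.2375,"hand": 10}]}}

```text
clock: 56.98
tool_pos: [355.0, 305.6, 127.3]
ee_rot: [-0.001, 0.263, 0.965, -0.015]
force: [0.3, -0.5, -5.2]
finger_gap: 0.259
```

```bash
python3 -c "
from rk import *
c=cover_on(np.array([422.2,421.2]),59.5,300,475,285);cv2.imwrite('pics/w16.png',c['image'][:,:,::-1])"
```

```text
[355.  305.6 127.3] yaw 59.52 rack xy of tool -133.7 -0.4 F [ 0.3 -0.5 -5.2] [-5.000e-04  2.629e-01  9.647e-01 -1.460e-02]
(351, 151, 124, 111) [96.7 86.2] 61.7 rack xy -40.00564692425524 -1.0342802202023549 ahead/left of tool 93.72875223545765 -0.4288389005351263
```

View pics/w16.png

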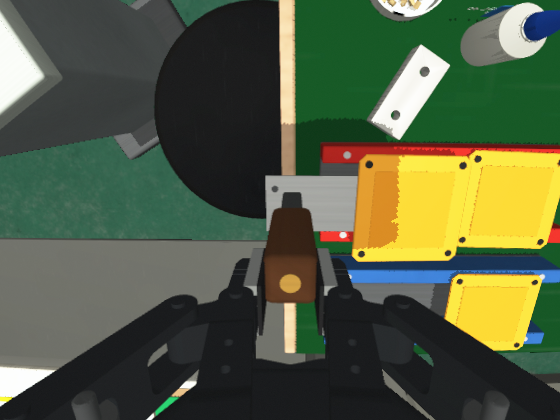

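Held cover spans columns 356–470. The first red cover's left edge is hidden behind it near column 465, so I'll check the gap by rays.

```bash
python3 -c "
from rk import *
C=np.array([422.2,421.2]);u,w,s=rel(C);c=r.camera('wrist');f=lambda q,z:((onz(c,*q,z)[:2]-C)@u).round(1)
print('held left/right',f((356,210),69),f((469,210),66),'corner TL',f((361,155),68),'BR',f((463,262),66))
print('first: right',f((556,245),41),'TRvis',f((559,160),41),'left lower corner',f((463,247),41),'blue left/right',f((447,275),41),f((545,275),41),f((520,350),41))
"
```

```text
[355.  305.6 127.4] yaw 59.52 rack xy of tool -133.7 -0.4 F [-0.3  0.  -4.6] [-5.000e-04  2.628e-01  9.647e-01 -1.460e-02]
held left/right -85.5 1.5 corner TL -84.1 BR 4.0
first: right 99.6 TRvis 83.6 left lower corner 15.6 blue left/right 5.6 96.9 93.0
```

Request:
{"op": "play_rows", "data": {"rows": [{"tx": -1,"ty": -1.7,"tz": -4,"turn": 0,"hand": 10},{"tx": -2.5,"ty": -4.3,"tz": -11,"turn": 0,"hand": 10},{"tx": -2.5,"ty": -4.3,"tz": -18,"turn": 0,"hand": 10},{"tx": -2.5,"ty": -4.3,"tz": -23,"turn": 0,"hand": 10},{"tx": -2.5,"ty": -4.3,"tz": -27,"turn": 0,"hand": 10},{"tx": -2.5,"ty": -4.3,"tz": -31,"turn": 0,"hand": 10},{"tx": -2.5,"ty": -4.3,"tz": -36,"turn": 0,"hand": 10},{"tx": -2.5,"ty": -4.3,"tz": -40,"turn": 0,"hand": 10},{"tx": -2.5,"ty": -4.3,"tz": -42,"turn": 0,"hand": 10},{"tx": -2.5,"ty": -4.3,"tz": -42,"turn": 0,"hand": 10}]}}

```text
clock: 58.32
tool_pos: [352.4, 301.3, 85.3]
ee_rot: [-0.001, 0.263, 0.965, -0.015]
force: [0.2, -0.6, -1.7]
finger_gap: 0.257
```

```bash
python3 -c "
from rk import *
rel(np.array([422.2,421.2]))"
```

```text
[352.4 301.3  85.3] yaw 59.52 rack xy of tool -138.8 -0.4 F [ 0.2 -0.6 -1.7] [-6.000e-04  2.628e-01  9.647e-01 -1.470e-02]
```

Request:
{"op": "play_rows", "data": {"rows": [{"tx": -5,"ty": -8.6,"tz": 0,"turn": 0,"hand": 10},{"tx": -12.6,"ty": -21.6,"tz": 0,"turn": 0,"hand": 10},{"tx": -20.2,"ty": -34.5,"tz": 0,"turn": 0,"hand": 10},{"tx": -27.8,"ty": -47.5,"tz": 0,"turn": 0,"hand": 10},{"tx": -35,"ty": -60,"tz": 0,"turn": 0,"hand": 10},{"tx": -39.5,"ty": -67.3,"tz": 0,"turn": 0,"hand": 10},{"tx": -39.5,"ty": -67.3,"tz": 0,"turn": 0,"hand": 10}]}}

```text
clock: 59.2
tool_pos: [312.7, 233.0, 85.3]
ee_rot: [-0.0, 0.263, 0.965, -0.015]
force: [0.1, 0.4, -0.8]
finger_gap: 0.255
```

```bash
python3 -c "
from rk import *
rel(np.array([422.2,421.2]))"
```

```text
[312.7 233.   85.3] yaw 59.45 rack xy of tool -217.7 -0.6 F [ 0.1  0.4 -0.8] [-1.000e-04  2.634e-01  9.646e-01 -1.510e-02]
```

Request:
{"op": "play_rows", "data": {"rows": [{"tx": 0,"ty": 0,"tz": 15,"turn": 0,"hand": 10},{"tx": 0,"ty": 0,"tz": 50,"turn": 0,"hand": 10},{"tx": 5,"ty": 0,"tz": 95,"turn": 0,"hand": 10},{"tx": 15,"ty": 0,"tz": 140,"turn": 0,"hand": 10},{"tx": 25,"ty": 0,"tz": 170,"turn": 0,"hand": 10},{"tx": 30,"ty": 0,"tz": 180,"turn": 0,"hand": 10},{"tx": 30,"ty": 0,"tz": 180,"turn": 0,"hand": 10}]}}

```text
clock: 60.08
tool_pos: [342.8, 233.4, 265.4]
ee_rot: [-0.0, 0.263, 0.965, -0.015]
force: [-1.5, -0.0, -2.0]
finger_gap: 0.253
```

```bash
python3 -c "
from rk import *
C=np.array([422.2,421.2]);u,w,s=rel(C);c=r.camera('top');c2=r.camera('wrist')
for c,b in((c,(120,150,260,290)),(c2,(330,90,560,330))):
  hsv=cv2.cvtColor(c['image'],cv2.COLOR_RGB2HSV);m=cv2.inRange(hsv,(12,110,80),(32,255,255));M=np.zeros_like(m);M[b[1]:b[3],b[0]:b[2]]=m[b[1]:b[3],b[0]:b[2]]
  M=cv2.morphologyEx(M,cv2.MORPH_OPEN,np.ones((3,3)))
  for k in cv2.findContours(M,cv2.RETR_EXTERNAL,cv2.CHAIN_APPROX_NONE)[0]:
    if cv2.contourArea(k)>200:
        a=cv2.minAreaRect(np.array([onz(c,x,y,41)[:2] for x,y in k[:,0]],np.float32))
        for nm,C in (('red',(422.2,421.2)),('blue',(521.1,370.7))):
          p=np.array(a[0])-C
          if abs(p@w)<40: print(nm,cv2.boundingRect(k),np.round(a[0],1),np.round(a[1],1),round(a[2],1),'rack xy',p@u,p@w)
cv2.imwrite('pics/w17.png',cv2.vconcat([cv2.resize(c2['image'][80:330,330:560],(460,500))])[:,:,::-1])
"
```

```text
[342.8 233.4 265.4] yaw 59.48 rack xy of tool -202.2 -26.4 F [-1.5 -0.  -2. ] [-2.000e-04  2.632e-01  9.646e-01 -1.470e-02]
red (174, 224, 31, 32) [387.1 383.9] [84.8 63.4] 59.0 rack xy -49.96243142589114 11.446755359588696
red (144, 201, 37, 36) [446.6 463.2] [86.2 84.2] 58.6 rack xy 48.51853671283445 0.16384697437620588
blue (166, 168, 33, 28) [548.3 417.5] [67.7 84.1] 58.9 rack xy 54.13299865868058 0.17049873738685406
blue (452, 203, 73, 60) [545.4 408.7] [86.3 84.1] 59.7 rack xy 45.05916814318415 -1.7442455148290534
red (462, 113, 79, 71) [448.4 461.7] [85.7 84.7] 58.3 rack xy 48.16434238030766 -2.1367048497844507
red (384, 112, 76, 72) [398.5 376.8] [85.4 84.9] 58.9 rack xy -50.24493376029124 -1.9627393249827847
```

Wrist-view checks give red covers at x=+48 and -50 (y≈-2) and the blue one at x=+45 (y≈-2), all within the bounds. Now back to the bay, with the dot at about (439,-194) and yaw 62°.

Request:
{"op": "play_rows", "data": {"rows": [{"tx": 12,"ty": -12,"tz": 0,"turn": 0,"hand": 10},{"tx": 32,"ty": -37,"tz": 0,"turn": 0,"hand": 10},{"tx": 52,"ty": -65,"tz": 0,"turn": 0,"hand": 10},{"tx": 72,"ty": -93,"tz": 0,"turn": 0,"hand": 10},{"tx": 90,"ty": -121,"tz": 0,"turn": 0,"hand": 10},{"tx": 106,"ty": -149,"tz": 0,"turn": 0,"hand": 10},{"tx": 118,"ty": -177,"tz": 0,"turn": 0,"hand": 10},{"tx": 126,"ty": -205,"tz": 0,"turn": 0,"hand": 10},{"tx": 130,"ty": -233,"tz": 0,"turn": 0,"hand": 10},{"tx": 131,"ty": -261,"tz": 0,"turn": 0,"hand": 10},{"tx": 129,"ty": -289,"tz": 0,"turn": 0,"hand": 10},{"tx": 125,"ty": -317,"tz": 0,"turn": 0.01,"hand": 10},{"tx": 119,"ty": -345,"tz": 0,"turn": 0.02,"hand": 10},{"tx": 112,"ty": -373,"tz": 0,"turn": 0.03,"hand": 10},{"tx": 104,"ty": -400,"tz": 0,"turn": 0.04,"hand": 10},{"tx": 98,"ty": -420,"tz": -20,"turn": 0.04,"hand": 10},{"tx": 96.5,"ty": -427,"tz": -60,"turn": 0.04,"hand": 10},{"tx": 96.5,"ty": -427,"tz": -105,"turn": 0.04,"hand": 10},{"tx": 96.5,"ty": -427,"tz": -150,"turn": 0.04,"hand": 10},{"tx": 96.5,"ty": -427,"tz": -165,"turn": 0.04,"hand": 10}]}}

```text
clock: 62.68
tool_pos: [434.4, -194.4, 95.5]
ee_rot: [-0.005, 0.244, 0.97, -0.016]
force: [-1.5, -0.5, -1.8]
finger_gap: 0.259
```

Request:
{"op": "play_rows", "data": {"rows": [{"tx": 0,"ty": 0,"tz": 0,"turn": 0,"hand": 10},{"tx": 0,"ty": 0,"tz": 0,"turn": 0,"hand": 10}]}}

```text
clock: 62.92
tool_pos: [435.3, -195.2, 96.7]
ee_rot: [-0.004, 0.244, 0.97, -0.016]
force: [-0.2, 0.0, -2.1]
finger_gap: 0.256
```

```bash
python3 -c "
from rk import *
rel(np.array([439,-194.2]),62)
c=r.camera('wrist');hsv=cv2.cvtColor(c['image'],cv2.COLOR_RGB2HSV);m=cv2.inRange(hsv,(25,120,90),(35,255,255))
for k in cv2.findContours(m,cv2.RETR_EXTERNAL,cv2.CHAIN_APPROX_NONE)[0]:
    if cv2.contourArea(k)>60:
        a=cv2.minAreaRect(np.array([onz(c,x,y,8)[:2] for x,y in k[:,0]],np.float32));print(cv2.boundingRect(k),np.round(a[0],1),np.round(a[1],1),round(a[2],1))
"
```

```text
[ 435.3 -195.2   96.7] yaw 61.74 rack xy of tool -2.6 2.8 F [-0.2  0.  -2.1] [-0.0039  0.2441  0.9696 -0.0158]
(243, 149, 226, 101) [ 461.3 -152. ] [183.4  88. ] 62.2
```

Request:
{"op": "play_rows", "data": {"rows": [{"tx": 3.5,"ty": 1,"tz": -8,"turn": 0,"hand": 10},{"tx": 3.5,"ty": 1,"tz": -15,"turn": 0,"hand": 10},{"tx": 3.5,"ty": 1,"tz": -19,"turn": 0,"hand": 10},{"tx": 3.5,"ty": 1,"tz": -20.5,"turn": 0,"hand": 10},{"tx": 3.5,"ty": 1,"tz": -21,"turn": 0,"hand": 10},{"tx": 3.5,"ty": 1,"tz": -21,"turn": 0,"hand": 10}]}}

```text
clock: 63.72
tool_pos: [439.4, -194.2, 76.1]
ee_rot: [-0.003, 0.244, 0.97, -0.016]
force: [-1.2, -0.1, -0.8]
finger_gap: 0.255
```

```bash
python3 st.py
```

```text
63.725 [ 439.36 -194.17   76.13] F [-1.2 -0.1 -0.8] T [ 0.02 -0.03  0.04] tipdown -0.0018 side -0.0324 nt 478.5 40.6
```

Request:
{"op": "play_rows", "data": {"rows": [{"tx": 0,"ty": 0,"tz": -0.7,"turn": 0,"hand": 10},{"tx": 0,"ty": 0,"tz": -1,"turn": 0,"hand": 30},{"tx": 0,"ty": 0,"tz": -1,"turn": 0,"hand": 40},{"tx": 0,"ty": 0,"tz": -1,"turn": 0,"hand": 60},{"tx": 0,"ty": 0,"tz": -1,"turn": 0,"hand": 85},{"tx": 0,"ty": 0,"tz": -1,"turn": 0,"hand": 85},{"tx": 0,"ty": 0,"tz": -1,"turn": 0,"hand": 85},{"tx": 0,"ty": 0,"tz": 5,"turn": 0,"hand": 85},{"tx": 0,"ty": 0,"tz": 20,"turn": 0,"hand": 85},{"tx": 0,"ty": 0,"tz": 50,"turn": 0,"hand": 85},{"tx": 0,"ty": 0,"tz": 90,"turn": 0,"hand": 85},{"tx": 0,"ty": 0,"tz": 135,"turn": 0,"hand": 85},{"tx": 0,"ty": 0,"tz": 165,"turn": 0,"hand": 85},{"tx": 0,"ty": 0,"tz": 175,"turn": 0,"hand": 85},{"tx": 0,"ty": 0,"tz": 175,"turn": 0,"hand": 85}]}}

```text
clock: 65.6
tool_pos: [439.5, -194.2, 251.5]
ee_rot: [-0.003, 0.244, 0.97, -0.016]
force: [0.1, 0.1, 0.0]
finger_gap: 0.997
```

Run:
```python
from h import *
s=r.read_state();print(s['clock'],s['tool_pos'],s['force'])
c=snap('wrist','w18.png');hsv=cv2.cvtColor(c['image'],cv2.COLOR_RGB2HSV)
m=cv2.inRange(hsv,(0,60,10),(22,255,110));M=np.zeros_like(m);M[155:215,260:320]=m[155:215,260:320]
ys,xs=np.nonzero(M);print('handle px',xs.min(),xs.max(),ys.min(),ys.max())
b=cv2.inRange(hsv,(8,90,120),(25,255,255));b[:150]=0;b[215:]=0;b[:,:265]=0;b[:,320:]=0;print('knob',cv2.moments(b,True)['m10']/max(1,cv2.moments(b,True)['m00']),cv2.moments(b,True)['m01']/max(1,cv2.moments(b,True)['m00']))
o=np.array([438.9,-194]);th=np.radians(62.1);u=np.array([np.cos(th),np.sin(th)])
top=onz(c,(xs.min()+xs.max())/2,ys.max()-11,125)[:2];print('handletop',top,'bay xy',(top-o)@u,(top-o)@[-u[1],u[0]])
# blade: grey low-saturation, between yellow lines
g=c['image'].astype(int).mean(2)[145:205,300:400];print(np.round(g[::6,::8]).astype(int))
t=snap('top');h=cv2.cvtColor(t['image'],cv2.COLOR_RGB2HSV)
w=np.array([-.863,.505]);v=np.array([.505,.863]);m=cv2.inRange(h,(12,90,80),(32,255,255));m=cv2.morphologyEx(m,cv2.MORPH_OPEN,np.ones((3,3)));M=np.zeros_like(m);M[150:290,120:250]=m[150:290,120:250]
for k in cv2.findContours(M,cv2.RETR_EXTERNAL,cv2.CHAIN_APPROX_NONE)[0]:
    if cv2.contourArea(k)>200:
        a=cv2.minAreaRect(np.array([onz(t,x,y,41)[:2]+[2.8,-1.6] for x,y in k[:,0]],np.float32))
        for nm,C in (('red',(422.2,421.2)),('blue',(521.1,370.7))):
          p=np.array(a[0])-C
          if abs(p@w)<40: print(nm,np.round(a[1],1),round(a[2],1),'rack xy',p@v,p@w)
```

```text
65.6 [ 439.48489144 -194.15233226  251.48557353] [0.09426719 0.1102421  0.02330943]Traceback (most recent call last):
  File "<stdin>", line 5, in <module>
    return umr_minimum(a, axis, None, out, keepdims, initial, where)
ValueError: zero-size array to reduction operation minimum which has no identity
```

Run:
```python
from h import *
o=np.array([438.9,-194]);th=np.radians(62.1);u=np.array([np.cos(th),np.sin(th)]);l=np.array([-u[1],u[0]])
for n in('wrist','top'):
    c=r.camera(n);im=c['image'];off=np.array([0,0]) if n=='wrist' else np.array([2.8,-1.6])
    hsv=cv2.cvtColor(im,cv2.COLOR_RGB2HSV)
    P=[proj(c,[*(o-off),z]) for z in(8,53,125)];print(n,'expect base/low/top',np.round(P,0).tolist())
    x,y=map(int,P[2]);R=60 if n=='wrist' else 25
    m=cv2.inRange(hsv,(0,60,5),(22,255,130));M=np.zeros_like(m);M[max(0,y-R):y+R,x-R:x+R]=m[max(0,y-R):y+R,x-R:x+R]
    for k in cv2.findContours(M,cv2.RETR_EXTERNAL,cv2.CHAIN_APPROX_NONE)[0]:
        if cv2.contourArea(k)>30: print('brown',cv2.boundingRect(k))
    q=[[round(float(hsv[min(419,int(a+.5)),min(559,int(b+.5))][i])) for i in range(3)] for b,a in (proj(c,[*(o-off+u*d+l*e),10]) for d in(20,60,100,110,122,132) for e in(-28,0,15,28))];print(q)
```

```text
wrist expect base/low/top [[296.0, 166.0], [295.0, 173.0], [294.0, 187.0]]
brown (325, 177, 29, 38)
[[26, 31, 165], [25, 33, 171], [26, 31, 166], [26, 30, 170], [13, 184, 36], [40, 6, 123], [26, 31, 164], [26, 32, 165], [36, 6, 198], [40, 6, 123], [34, 22, 184], [60, 7, 231], [36, 7, 196], [30, 5, 199], [43, 9, 197], [43, 15, 231], [55, 7, 220], [42, 7, 195], [40, 8, 199], [60, 7, 231], [31, 197, 230], [36, 7, 192], [42, 7, 196], [31, 203, 231]]
top expect base/low/top [[392.0, 229.0], [396.0, 226.0], [403.0, 221.0]]
brown (380, 204, 15, 14)
[[20, 19, 204], [20, 35, 190], [19, 33, 185], [19, 34, 189], [13, 8, 219], [15, 8, 133], [20, 34, 181], [19, 33, 183], [18, 6, 223], [6, 9, 139], [40, 3, 236], [60, 1, 240], [12, 6, 221], [17, 8, 222], [19, 9, 222], [35, 6, 240], [15, 5, 224], [17, 8, 222], [10, 7, 224], [60, 1, 240], [30, 160, 239], [19, 9, 221], [10, 7, 224], [31, 31, 239]]
```

The spatula has been knocked aside: the handle is now near px (340,205). Measuring its new pose.

```bash
cat > sp.py <<'E'
from h import *
o=np.array([438.9,-194]);th=np.radians(62.1);u=np.array([np.cos(th),np.sin(th)]);l=np.array([-u[1],u[0]])
s=r.read_state();print(s['clock'],s['tool_pos'].round(1))
c=r.camera('wrist');hsv=cv2.cvtColor(c['image'],cv2.COLOR_RGB2HSV)
b=cv2.inRange(hsv,(0,60,5),(22,255,130));B=np.zeros_like(b);B[120:260,240:420]=b[120:260,240:420]
for k in cv2.findContours(B,cv2.RETR_EXTERNAL,cv2.CHAIN_APPROX_NONE)[0]:
    if cv2.contourArea(k)>100:
        x,y,w,h=cv2.boundingRect(k);p=onz(c,x+w/2,y+h-10,125)[:2];q=onz(c,x+w/2,y+3,53)[:2]
        print('handle',(x,y,w,h),'top',p.round(1),'bay',((p-o)@u).round(1),((p-o)@l).round(1),'low',q.round(1))
m=cv2.inRange(hsv,(0,0,90),(180,16,213));M=np.zeros_like(m);M[110:240,240:440]=m[110:240,240:440];M=cv2.morphologyEx(M,cv2.MORPH_OPEN,np.ones((5,5)))
for k in cv2.findContours(M,cv2.RETR_EXTERNAL,cv2.CHAIN_APPROX_NONE)[0]:
    if cv2.contourArea(k)>300:
        a=cv2.minAreaRect(np.array([onz(c,x,y,10)[:2] for x,y in k[:,0]],np.float32));p=np.array(a[0])-o
        print('blade',cv2.boundingRect(k),np.round(a[0],1),np.round(a[1],1),round(a[2],1),'bay c',(p@u).round(1),(p@l).round(1))
E
python3 sp.py
```

```text
65.75 [ 438.3 -193.9  249.7]
handle (325, 178, 30, 39) top [ 475.7 -163.6] bay 44.1 -18.4 low [ 471.1 -152.3]
blade (316, 151, 105, 42) [ 490.7 -115.3] [133.   45.3] 70.5 bay c 93.8 -8.9
```

The blade now has yaw 70.5° with its origin near (475,-161), about 40 mm along the bay. Re-gripping it.

Request:
{"op": "play_rows", "data": {"rows": [{"tx": 18,"ty": 16,"tz": 0,"turn": 0.08,"hand": 85},{"tx": 36.5,"ty": 33,"tz": 0,"turn": 0.153,"hand": 85},{"tx": 36.5,"ty": 33,"tz": -30,"turn": 0.153,"hand": 85},{"tx": 36.5,"ty": 33,"tz": -75,"turn": 0.153,"hand": 85},{"tx": 36.5,"ty": 33,"tz": -120,"turn": 0.153,"hand": 85},{"tx": 36.5,"ty": 33,"tz": -160,"turn": 0.153,"hand": 85},{"tx": 36.5,"ty": 33,"tz": -176,"turn": 0.153,"hand": 85},{"tx": 36.5,"ty": 33,"tz": -176,"turn": 0.153,"hand": 85},{"tx": 36.5,"ty": 33,"tz": -176,"turn": 0.153,"hand": 10},{"tx": 36.5,"ty": 33,"tz": -176,"turn": 0.153,"hand": 10},{"tx": 36.5,"ty": 33,"tz": -176,"turn": 0.153,"hand": 10},{"tx": 36.5,"ty": 33,"tz": -176,"turn": 0.153,"hand": 10},{"tx": 36.5,"ty": 33,"tz": -176,"turn": 0.153,"hand": 10},{"tx": 36.5,"ty": 33,"tz": -176,"turn": 0.153,"hand": 10}], "force": 60}}

```text
clock: 67.55
tool_pos: [475.6, -161.5, 74.8]
ee_rot: [-0.003, 0.169, 0.985, -0.016]
force: [-1.8, -0.6, 5.9]
finger_gap: 0.265
```

```bash
python3 st.py
```

```text
67.55 [ 475.63 -161.54   74.8 ] F [-1.8 -0.6  5.9] T [0.32 0.11 0.1 ] tipdown -0.0056 side -0.0325 nt 494.7 86.6
```

Gripped. Lifting 8 mm, moving back to the dot, lowering and releasing.

Request:
{"op": "play_rows", "data": {"rows": [{"tx": 0,"ty": 0,"tz": 5,"turn": 0,"hand": 10},{"tx": 0,"ty": 0,"tz": 10,"turn": 0,"hand": 10},{"tx": -9,"ty": -8,"tz": 10,"turn": -0.04,"hand": 10},{"tx": -20,"ty": -18,"tz": 10,"turn": -0.09,"hand": 10},{"tx": -31,"ty": -28,"tz": 10,"turn": -0.13,"hand": 10},{"tx": -36.5,"ty": -32.5,"tz": 10,"turn": -0.15,"hand": 10},{"tx": -36.5,"ty": -32.5,"tz": 10,"turn": -0.15,"hand": 10},{"tx": -36.5,"ty": -32.5,"tz": 5,"turn": -0.15,"hand": 10},{"tx": -36.5,"ty": -32.5,"tz": 1,"turn": -0.15,"hand": 10},{"tx": -36.5,"ty": -32.5,"tz": -0.3,"turn": -0.15,"hand": 10},{"tx": -36.5,"ty": -32.5,"tz": -0.3,"turn": -0.15,"hand": 10}]}}

```text
clock: 68.92
tool_pos: [439.5, -194.0, 75.1]
ee_rot: [-0.004, 0.243, 0.97, -0.016]
force: [-2.4, -1.1, 4.3]
finger_gap: 0.267
```

```bash
python3 st.py
```

```text
68.925 [ 439.52 -193.97   75.07] F [-2.4 -1.1  4.3] T [0.29 0.27 0.15] tipdown -0.0011 side -0.033 nt 478.6 40.9
```

Request:
{"op": "play_rows", "data": {"rows": [{"tx": 0,"ty": 0,"tz": 0,"turn": 0,"hand": 35},{"tx": 0,"ty": 0,"tz": 0,"turn": 0,"hand": 60},{"tx": 0,"ty": 0,"tz": 0,"turn": 0,"hand": 85},{"tx": 0,"ty": 0,"tz": 0,"turn": 0,"hand": 85},{"tx": 0,"ty": 0,"tz": 0,"turn": 0,"hand": 85},{"tx": 0,"ty": 0,"tz": 0,"turn": 0,"hand": 85},{"tx": 0,"ty": 0,"tz": 10,"turn": 0,"hand": 85},{"tx": 0,"ty": 0,"tz": 30,"turn": 0,"hand": 85},{"tx": 0,"ty": 0,"tz": 60,"turn": 0,"hand": 85},{"tx": 0,"ty": 0,"tz": 100,"turn": 0,"hand": 85},{"tx": 0,"ty": 0,"tz": 140,"turn": 0,"hand": 85},{"tx": 0,"ty": 0,"tz": 175,"turn": 0,"hand": 85},{"tx": 0,"ty": 0,"tz": 175,"turn": 0,"hand": 85},{"tx": 0,"ty": 0,"tz": 175,"turn": 0,"hand": 85}]}}

```text
clock: 70.68
tool_pos: [439.2, -193.9, 249.9]
ee_rot: [-0.004, 0.243, 0.97, -0.016]
force: [0.6, -0.1, -0.6]
finger_gap: 0.995
```

```bash
python3 sp.py
```

```text
70.675 [ 439.2 -193.9  249.9]
handle (284, 163, 24, 35) top [ 440.4 -192.5] bay 2.1 -0.6 low [ 432.7 -189.7]
blade (282, 149, 106, 34) [ 461.7 -150.2] [134.1  43. ] 62.3 bay c 49.4 0.3
```

The spatula is at bay (2,-0.6) with yaw 62.3°. A final check of all covers and other objects from the fixed cameras, then I'll hand in.

```bash
python3 - <<'E'
from h import *
w=np.array([-.863,.505]);v=np.array([.505,.863])
old=cv2.imread('pics/top1.png')[:,:,::-1]
c=r.camera('top');hsv=cv2.cvtColor(c['image'],cv2.COLOR_RGB2HSV)
m=cv2.inRange(hsv,(10,90,60),(34,255,255));M=np.zeros_like(m);M[150:290,130:250]=m[150:290,130:250]
for k in cv2.findContours(M,cv2.RETR_EXTERNAL,cv2.CHAIN_APPROX_NONE)[0]:
    if cv2.contourArea(k)>200:
        a=cv2.minAreaRect(np.array([onz(c,x,y,41)[:2]+[2.8,-1.6] for x,y in k[:,0]],np.float32))
        for nm,C in (('red',(422.2,421.2)),('blue',(521.1,370.7))):
            p=np.array(a[0])-C
            if abs(p@w)<30: print(nm,np.round(a[1],1),round(a[2],1),'xy',(p@v).round(1),(p@w).round(1))
d=np.abs(old.astype(int)-c['image']).max(2)
for n,b in dict(glue=(132,250,158,272),block=(158,250,190,274),bottle=(96,212,130,246),tape=(110,177,133,197)).items(): print(n,'mean diff',d[b[1]:b[3],b[0]:b[2]].mean().round(1))
E
python3 sp.py
```

```text
red [85.9 88. ] 59.1 xy -50.3 -0.9
red [86.3 84.9] 58.0 xy 48.4 -2.7
blue [86.5 85.8] 58.6 xy 44.9 -2.6
glue mean diff 1.5
block mean diff 3.7
bottle mean diff 1.2
tape mean diff 1.5
70.775 [ 438.6 -193.7  249. ]
handle (284, 164, 25, 36) top [ 441.4 -192.6] bay 2.4 -1.6 low [ 432.9 -189.3]
blade (282, 150, 106, 35) [ 462.3 -150.8] [134.3  44.2] 62.2 bay c 49.1 -0.5
```

```bash
python3 -c "
from bench import r
print(r.job_done())"
```

```text
the job is handed in; nothing more can be done
None
```

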